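# Turn the painted wind-wheel to its lock hole and pin it

### The arm

A 6-joint arm with a two-finger parallel gripper is mounted at the origin on the work surface. World frame = base frame: x ahead of the robot, y to its left, z up, the work surface at z = 0. Lengths are in mm, angles in degrees, forces in N, time in s.
With the tool pointing down it reaches from about 350 to 975 mm from the base axis. Payload 4.9 kg.
Tool frame: the origin (TCP) lies midway between the tips of the shut fingers; the grasp point (between the pads) lies 19 mm behind it; z points along the fingers, x is the direction in which the jaws open and shut, and the axes are right-handed (so a half turn about z gives the same grasp; the last joint's range is limited). The gripper opens to 85 mm and grips with 20 to 120 N. Pads are 22 mm wide; open, the fingers measure 114 mm over their backs; the gripper's body (76 mm by 85 mm) begins 54 mm behind the grasp point. The pads swing forward as they close: fully open they stand 13 mm farther back than shut.
Start: joints at [-71.333, 3.019, 92.412, -0, 84.569, -6.818], TCP at [268.916, -564.168, 231.304] pointing down, gripper open.
Joint ranges: [-172.51, 172.51], [-57.92, 126.97], [3.15, 148.05], [-58.71, 238.71], [5.1, 150.11], [-179.66, 179.66]. Speed limits (degrees/s): [147.25, 147.25, 180, 180, 180, 180].

### API

Orientations are given as a 3x3 rotation matrix whose columns are the frame's x, y, z axes.
In Python, from station import arm gives the robot as it stands. The module is installed in compiled form; this text tells all that it offers.
- The arm moves only by the tool step_arm, never from a script. Its argument "motion" is a list of rows, each an object with "travel": the shift along the tool's x, y, z in units of 25 mm (1.0 is 25 mm), a list of three; "delta_rot": the turn, a rotation vector about the tool's x, y, z in units of 5 degrees (1.0 is 5 degrees), a list of three; "jaw": the closure, from 0 (fully open) to 1 (shut). In form: [{"travel": [x, y, z], "delta_rot": [wx, wy, wz], "jaw": jaw}, ...]. A call has 1 to 20 rows; each row is the pose to reach, as a shift and turn from the pose commanded when the call began, along the tool's axes at that moment; what a row does not reach only later rows make up. A row lasts 1/12 s, in which the tool goes at most 41.7 mm and 7.16 degrees, less where a joint would pass 70% of its speed; a pose out of reach is approached as far as the arm can. A call with a gripper value outside its range is refused whole. The fingers move at their own pace and stop on an object; the grip force is fixed at half the most. Time passes only in rows, so rows that repeat a pose let the fingers close. It gives the time, the measured TCP pose, the force and the opening at its end, in the units of the state.
- arm.state(): the state, without advancing time (a new reading comes with each control period).
- arm.grab_frame(name): name is "scene" or "top"; returns a dict with "frame" (480x640x3 uint8, blue, green, red), "depth" (480x640 float32, mm along the optical axis (not along the pixel's ray), 0 where there is no reading), "vfov" (degrees; the focal length in pixels is half the picture's height over the tangent of half this angle, whatever the lens; pixels are square), "cx", "cy" (the principal point, pixels), "world_from_camera" (4x4, takes a point from camera to world coordinates). Camera axes: x right, y down, z forward; pixel columns grow to the right and rows downward; lengths in mm; the calibration is good to about 2 mm. A picture is of the moment at which its call begins.
- arm.hand_in(): hands the job in, once; it reports no verdict.
The state is a dict: "time": time; "qpos": joint angles; "qd": joint speeds; "effort": joint torques, N m; "position": TCP position; "orientation": TCP orientation; "force": force on the tool from outside, world axes, zero at the start; "ft_torque": the same for the moment, N m; "grip_width": finger opening in mm.
Only numpy, scipy, OpenCV 4.12 (cv2) and the standard library are available. Lean on these libraries where they do the work, as an engineer would, in place of code of your own. Each camera call takes 0.05 s, during which the arm holds its last target. There are 200 camera calls.

### The job

The flower wind-wheel has to be locked on its painting stand. Stroke it round lightly by its bare rim until the lock hole in the hub, now turned away below, comes to the very top, then take the locking pin from the wooden block and push it gently down into the hole, fully home, so that the wheel cannot turn. The enamel on the flower faces is fresh and the thin rim bends easily: touch the faces with nothing, keep every touch of the rim light, and leave the other things where they are.

Things in the scene. Friction and masses are not known exactly. Their poses are not given: they have to be found in the camera images.
- stand: Grey steel painting stand screwed to the bench: base plate 190 x 150 x 10, post 36 x 62 at x = -55, up to 163 high, and a level axle 22 in diameter, not turning, at height 135, held in a rubber bush that lets it give up or down about 1 per 8 N. Origin: centre of the base plate's underside, below the middle of the wheel's thickness. x runs level along the axle from the post towards the hub's free end, z up, y across.
- axle_top (a point): Point of the axle that does not turn: where the middle of the lock hole's mouth is when the hole is exactly at the top (55 along the stand's x, 159 high). Directly below it the fixed axle has a cross hole 10.5 wide whose floor is 33 below this point.
- hub: The turning part: steel hub sleeve, 48 in diameter, on the axle from x = 13 to 75 (stand frame), with the flower wheel on it. Origin: on the axle line, mid-thickness of the wheel; x along the axle, z towards the lock hole. Turns either way without limit; bearing friction about 0.02 N m (0.2 N at the rim): it stays where it is left and coasts on a little if let go while moving fast.
- pin_hole (a point): Middle of the mouth of the lock hole, an 11 wide radial hole in the hub sleeve at x = 55 (stand frame), so this point goes round the axle on a radius of 24. Its z axis points out of the hole, its x axis along the axle. It starts in the lower half, out of sight from above.
- wheel_middle (a point): On the axle line, mid-thickness of the wheel; does not turn. Round it the wheel's bare steel hoop, 170 in diameter, 24 wide (x = -12 to 12, stand frame), smooth outside, to be stroked there. Hand rolled, off centre: axle to edge 81 to 89 by angle. A dark riveted lap 22 wide across the edge is in line with the lock hole. Bends at 20 N; 3 to 8 N drags it round. Wet flower faces, 164 across, 2 proud of its sides.
- pin: Locking pin: shank 8 in diameter, 30 long with a 3 long tapered foot; steel collar 26 in diameter, 4 thick; round black grip 18 in diameter, 52 long; 86 in all, about 120 g. Origin: centre of the foot, z up along the pin. Stands upright in one of the block's three holes, the collar on the block's top. Fully home in the hub, the collar lies on the sleeve. Not to be forced: under 25 N.
- pin_shoulder (a point): Centre of the underside of the locking pin's collar, 30 above the pin's foot.
- pin_block: Heavy wooden block 70 x 190 x 44 high with three holes (10 wide, 32 deep) in a row along its y axis, 60 apart. Origin: centre of its underside. It holds the locking pin, the awl and the drift, in any order.
- awl: Awl with a pear-shaped wooden handle 32 across, standing in the block. Not needed.
- drift: Slender steel drift, 13 in diameter, the tallest in the block (108 long). Not needed.
- tray: Low sheet-steel tray 110 x 200 x 28 with a cork sanding block in it, on the opposite side of the stand from the pin block. Origin: centre of the underside.
- sand_block: Cork sanding block 65 x 100 x 26 in the tray. Leave.
- tin: Metal paint tin 72 in diameter, 85 high. Leave.
- jar: Amber jar 56 in diameter, 75 high. Leave.
- bowl: Yellow glazed bowl 130 across, 45 high. Leave.
- wrench: Wrench 150 long lying on the bench. Leave.
- brush: Flat paint brush 170 long lying on the bench. Leave.
- bird: Small metal bird on a foot, 90 high. Leave.

How it is judged (in metres and radians):
On the way, in this order (a step that is already met when the one before it is completed fails the run):
1. the wheel is stroked round by a touch on its bare rim (contact force between hub_c7 and the fingers above 0.3 N and angular speed of hub above 0.05 rad/s), for 0.1 s.
2. the lock hole is at the top (within 0.1 rad) and the wheel is at rest (angle between pin_hole's own z axis and vertical below 0.1 rad and angular speed of hub below 0.05 rad/s), for 0.3 s.
At the end, for the whole second after the job is handed in: The lock hole is at the top within 0.1 rad, the locking pin stands in it upright within 0.12 rad and within 4 mm of the hole's place on the axle, its collar within 3 mm of the hub sleeve, wheel and pin at rest and let go (all of step 2 and horizontal distance between pin_shoulder and axle_top below 0.004 m and z of pin_shoulder in the frame of stand below 0.162 m and angle between pin's own z axis and vertical below 0.12 rad and linear speed of pin below 0.02 m/s); the robot touches nothing.
It fails at once if the rim is pressed with more than 20 N (contact force between hub_c7 and anything else above 20 N).
It fails at once if the wet flower faces are touched (contact force between hub_c8 and anything else above 0.3 N).
It fails at once if the locking pin is forced against the hub with more than 25 N (contact force between pin and hub above 25 N).
It fails at once if one of the other things is moved more than 20 mm (distance of any of awl, drift, sand_block, tin, jar, bowl, wrench, brush, bird from where it was at the start of the episode above 0.02 m).
It also fails if it takes over 72 s, if anything falls off the work surface, if the arm or the gripper's body presses on something with over 40 N, if the wrist force passes 120 N, or if a joint passes its speed limit or range.

## Working session

There is one attempt and no reset: what is moved stays moved. The work goes in short steps, Python scripts to look and compute and a tool call to move; the robot and the scene stay as the last step left them, time stands still between calls to the robot, and variables do not carry over. Pictures are saved under pics/ and viewed, about 8 in all and at most 12, crops included, and the job is handed in when it is done.

Besides the shell and the picture viewer there is one more tool, called as name([rows], argument=value, ...), one row to a line, values as JSON. step_arm: Moves the arm, as the interface text tells. Its arguments: {"type":"object","properties":{"motion":{"type":"array"}},"required":["motion"]}

```bash
mkdir -p pics; cat > h.py <<'E'
import numpy as np, cv2
from station import arm
def grab(n):
    f=arm.grab_frame(n); np.savez('/tmp/%s.npz'%n,**f); return f
def load(n): return dict(np.load('/tmp/%s.npz'%n))
def K(f):
    F=240/np.tan(np.radians(float(f['vfov']))/2); return F,float(f['cx']),float(f['cy'])
def cloud(f):
    F,cx,cy=K(f); v,u=np.mgrid[0:480,0:640]; d=f['depth']
    P=np.stack([(u-cx)/F*d,(v-cy)/F*d,d,np.ones_like(d)],-1)
    return (P@f['world_from_camera'].T)[...,:3]
def ray(f,u,v,z):
    F,cx,cy=K(f); T=f['world_from_camera']; d=T[:3,:3]@np.array([(u-cx)/F,(v-cy)/F,1]); o=T[:3,3]
    return o+d*(z-o[2])/d[2]
def proj(f,p):
    F,cx,cy=K(f); q=np.linalg.inv(f['world_from_camera'])@np.append(p,1); return q[0]/q[2]*F+cx,q[1]/q[2]*F+cy
E
python3 - <<'E'
from h import *
for n in('scene','top'):
    f=grab(n); cv2.imwrite(f'pics/{n}0.png',f['frame']); print(n,f['vfov'],f['cx'],f['cy']); print(f['world_from_camera'].round(3))
print(arm.state())
E
```

```text
scene 45.75255827135824 322.208695654516 247.05818919911093
[[ 8.860000e-01  3.720000e-01 -2.760000e-01  9.477740e+02]
 [ 4.630000e-01 -7.070000e-01  5.350000e-01 -7.334330e+02]
 [ 4.000000e-03 -6.020000e-01 -7.990000e-01  1.271849e+03]
 [ 0.000000e+00  0.000000e+00  0.000000e+00  1.000000e+00]]
top 49.637303419478904 320.2717653641452 234.19350133990196
[[ 7.00000e-03 -9.96000e-01  8.70000e-02  4.67568e+02]
 [-1.00000e+00 -7.00000e-03 -7.00000e-03  2.02850e+01]
 [ 7.00000e-03 -8.70000e-02 -9.96000e-01  1.29203e+03]
 [ 0.00000e+00  0.00000e+00  0.00000e+00  1.00000e+00]]
{'time': 0.1, 'qpos': array([-7.13322965e+01,  3.05304339e+00,  9.24857405e+01,  1.62873508e-03,
        8.45689865e+01, -6.81826551e+00]), 'qd': array([-0.04058103, -0.05406202, -0.18955504,  0.01000283,  0.00221473,
       -0.0142455 ]), 'effort': array([-4.79709743e-04, -3.94904029e+01, -3.71362174e+01, -1.02809336e-04,
        3.87382403e-03,  3.82372320e-05]), 'position': array([ 268.75289908, -563.62997493,  230.17484501]), 'orientation': array([[ 4.30287064e-01, -9.02691925e-01, -5.75241035e-04],
       [-9.02690183e-01, -4.30287375e-01,  1.79104922e-03],
       [-1.86428462e-03, -2.51400874e-04, -9.99998231e-01]]), 'force': array([-0.64433234, -0.10487619, -1.09252957]), 'ft_torque': array([ 1.62996370e-02, -1.36801953e-03, -2.58281778e-05]), 'grip_width': 85.53560046535074}
```

View pics/scene0.png

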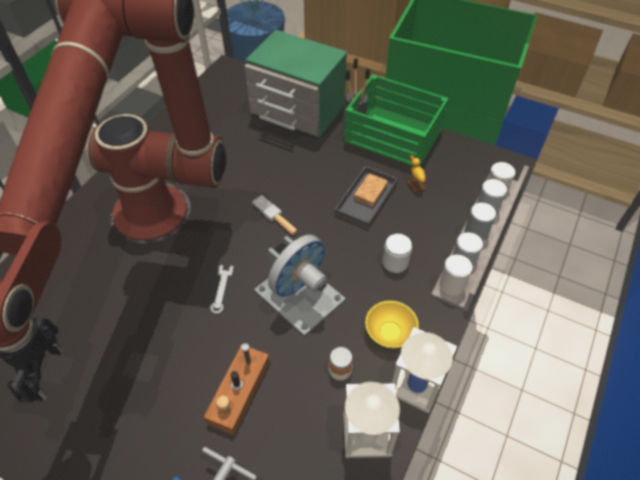

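View pics/top0.png

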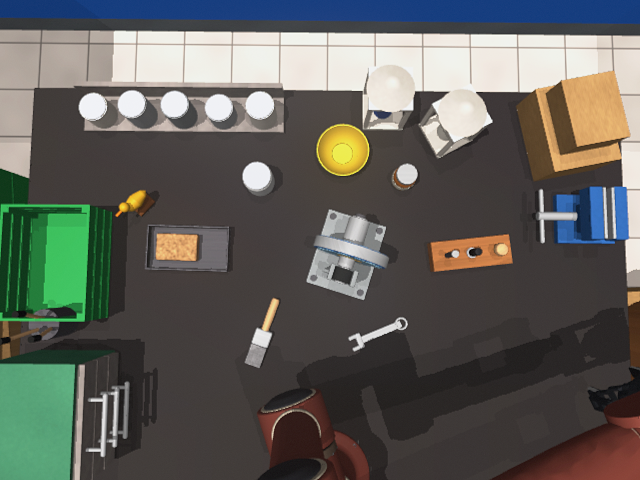

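The scene view shows the wheel near (300,267), with the hub facing the camera's lower right. In the block, from far to near, are the slender drift (245,355), the black-gripped pin (236,380) and the awl (223,403). In the top view, the stand is at (348,252), the hub's free end is up at (357,225), and the block is at (472,252).

```bash
python3 - <<'E'
from h import *
f=load('top'); P=cloud(f); im=f['frame']
print('table z',np.median(P[330:345,480:520,2]))
def reg(u0,u1,v0,v1,z0,z1):
    m=np.zeros((480,640),bool); m[v0:v1,u0:u1]=1; m&=(P[...,2]>z0)&(P[...,2]<z1)&(f['depth']>0); return m
# wheel rim (high)
m=reg(300,400,190,310,190,240); q=P[m]; print('rim',m.sum(),q.mean(0),q[:,2].max())
r=cv2.minAreaRect(q[:,:2].astype(np.float32)); print(r)
# hub sleeve and post
for z0,z1 in((140,166),):
    m=reg(300,400,190,310,z0,z1); n,l,s,c=cv2.connectedComponentsWithStats(m.astype(np.uint8))
    for i in range(1,n):
        if s[i,4]>15: q=P[l==i]; print(i,s[i],q.mean(0).round(1),np.percentile(q[:,2],[5,50,95]).round(1),cv2.minAreaRect(q[:,:2].astype(np.float32)))
m=reg(290,400,190,310,5,16); q=P[m]; print('base',cv2.minAreaRect(q[:,:2].astype(np.float32)), np.median(q[:,2]))
m=reg(420,530,220,285,35,50); q=P[m]; print('block',cv2.minAreaRect(q[:,:2].astype(np.float32)), np.median(q[:,2]))
m=reg(420,530,220,285,56,200); n,l,s,c=cv2.connectedComponentsWithStats(m.astype(np.uint8))
for i in range(1,n):
    q=P[l==i]; print(i,s[i],q.mean(0).round(1),q[:,2].max().round(1), q[q[:,2]>q[:,2].max()-6].mean(0).round(1))
a=cv2.resize(im[190:310,295:405],None,fx=5,fy=5,interpolation=cv2.INTER_CUBIC)
b=cv2.resize(im[225:280,425:520],None,fx=4,fy=4,interpolation=cv2.INTER_CUBIC)
c=np.zeros((600,550,3),np.uint8);c[:]=a
cv2.imwrite('pics/a.png',c)
g=load('scene')
w=cv2.resize(g['frame'][225:340,245:355],None,fx=5,fy=5,interpolation=cv2.INTER_CUBIC)
cv2.imwrite('pics/b.png',np.hstack([c[:,:400],w[:575].copy() if 0 else cv2.resize(w,(400,600))]))
E
```

```text
table z 1.0796238476655162
rim 858 [528.61236981 -54.02303457 212.32194113] 227.94355976502743
((529.2930908203125, -55.51634216308594), (134.24563598632812, 29.476558685302734), 72.769287109375)
1 [343 214  27  32 573] [578.1 -66.7 154.4] [144.1 155.9 161.4] ((580.7182006835938, -68.06674194335938), (47.12039566040039, 67.9493408203125), 71.9183578491211)
2 [314 235   6  14  28] [550.2  21.9 158.2] [148.5 159.3 164.5] ((550.1864013671875, 20.87554931640625), (28.43669891357422, 10.962900161743164), 0.4162536561489105)
8 [327 255  32  32 581] [485.4 -38.5 153.9] [143.3 153.4 164.2] ((488.586669921875, -39.37657165527344), (61.91622543334961, 58.346832275390625), 72.97740173339844)
base ((543.8739013671875, -49.37065124511719), (295.90679931640625, 273.03070068359375), 0.38228243589401245) 10.180625550279501
block ((534.6666259765625, -352.6195983886719), (70.06004333496094, 193.56564331054688), 6.41810941696167) 45.170524968972586
1 [494 243  14  13 144] [ 540.8 -408.5   87.2] 95.0 [ 540.9 -409.7   91.1]
2 [469 248  14   9  91] [ 533.8 -348.9   90.4] 105.9 [ 534.3 -351.2  102.6]
3 [446 251  13   7  75] [ 527.2 -290.3  107.2] 126.9 [ 527.1 -292.3  123.9]
```

View pics/b.png

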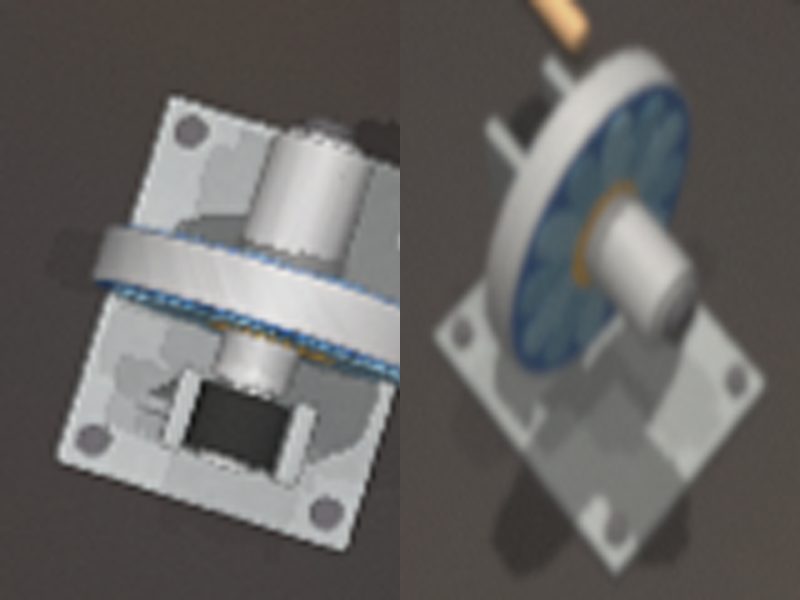

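```bash
cat >> h.py <<'E'
from scipy.optimize import least_squares
def rimpts(f,c,yaw):
    "points in stand frame that belong to hoop outside"
    P=cloud(f); cs,sn=np.cos(yaw),np.sin(yaw); d=P-np.array([c[0],c[1],0]); 
    X=d[...,0]*cs+d[...,1]*sn; Y=-d[...,0]*sn+d[...,1]*cs
    return np.stack([X,Y,P[...,2]],-1)
E
python3 - <<'E'
from h import *
f=load('top'); P=cloud(f); im=f['frame']
# base corners by color crop px -> rays z=10
cor=[(172,97),(60,460),(348,550)]
C=[ray(f,295+u/5-.4,190+v/5-.4,10) for u,v in cor]; print(np.round(C,1))
cen=(C[0]+C[2])/2; e=C[0]-C[1]; print('base centre',cen, 'len',np.linalg.norm(e),np.linalg.norm(C[2]-C[1]),'yaw',np.degrees(np.arctan2(e[1],e[0])))
for n in('top','scene'):
    f=load(n)
    S0=rimpts(f,cen,np.radians(-17.2))
    # hub cylinder fit
    m=(S0[...,0]>20)&(S0[...,0]<70)&(abs(S0[...,1])<22)&(S0[...,2]>130)&(S0[...,2]<170); q=S0[m]
    r=least_squares(lambda p:np.hypot(q[:,1]-p[0]-p[1]*(q[:,0]-45),q[:,2]-p[2])-24,[0,0,135],loss='soft_l1'); print(n,'hub y,slope,z',r.x,len(q))
    m=(abs(S0[...,0])<25)&(np.hypot(S0[...,1],S0[...,2]-135)>83.5)&(np.hypot(S0[...,1],S0[...,2]-135)<95)&(S0[...,2]>140); q=S0[m]
    print('rim x range',np.percentile(q[:,0],[2,50,98]))
    r=least_squares(lambda p:np.hypot(q[:,1]-p[0],q[:,2]-p[1])-85,[0,135],loss='soft_l1'); print(n,'rim centre y,z',r.x,len(q),np.median(abs(r.fun)))
E
```

```text
[[642.8  -9.6  10. ]
 [462.4  44.5  10. ]
 [419.3 -97.2  10. ]]
base centre [531.07940188 -53.41553461  10.        ] len 188.39676252444812 148.13261485711897 yaw -16.70265797830978
top hub y,slope,z [ 7.48122275e-01 -5.94995569e-03  1.35579090e+02] 443
rim x range [-13.77485013  -1.29839792  11.16865336]
top rim centre y,z [ -2.16788981 137.73039321] 871 1.0785540349344984
scene hub y,slope,z [2.14171975e+00 1.06724983e-03 1.33755400e+02] 347
rim x range [-13.34525592  -0.36107195  12.2313083 ]
scene rim centre y,z [ -1.22288851 136.14353746] 597 1.1601551794775133
```

```bash
cat >> h.py <<'E'
import json,os
from scipy.spatial.transform import Rotation as Ro
yaw=np.radians(-17.2); ex=np.array([np.cos(yaw),np.sin(yaw),0]); ey=np.array([-ex[1],ex[0],0]); ez=np.array([0,0,1.])
O=np.array([530.7,-51.8,0])
def down(yawdeg):
    a=np.radians(yawdeg); x=np.array([np.cos(a),np.sin(a),0]); z=-ez; return np.stack([x,np.cross(z,x),z],1)
def polar(phi,r,x=0):
    p=np.radians(phi); n=np.sin(p)*ey+np.cos(p)*ez; t=-np.cos(p)*ey+np.sin(p)*ez
    return O+x*ex+135*ez+r*n, np.stack([t,-ex,-n],1)
def cmd():
    if os.path.exists('/tmp/cmd.npz'): d=np.load('/tmp/cmd.npz'); return d['p'],d['R']
    return np.array([268.916,-564.168,231.304]),down(-71.333+6.818)
def row(p,R):
    p0,R0=cmd(); return (R0.T@(p-p0)/25).round(2).tolist(),(np.degrees(Ro.from_matrix(R0.T@R).as_rotvec())/5).round(2).tolist()
def sent(t,w):
    p0,R0=cmd(); p=p0+R0@(np.array(t)*25); R=R0@Ro.from_rotvec(np.radians(np.array(w)*5)).as_matrix(); np.savez('/tmp/cmd.npz',p=p,R=R)
    return chk()
def chk():
    s=arm.state(); p,R=cmd(); print('err mm',(s['position']-p).round(2),'rot',np.degrees(Ro.from_matrix(R.T@s['orientation']).as_rotvec()).round(2),'F',s['force'].round(2),'w',round(s['grip_width'],1),'t',round(s['time'],2),'q',s['qpos'].round(0))
E
python3 - <<'E'
from h import *
print(row(*polar(-45,125)))
E
```

```text
([-11.4, -15.87, 0.32], [3.35, -8.57, 8.09])
```

step_arm([
  {"travel": [-11.4,-15.87,0.32],"delta_rot": [3.35,-8.57,8.09],"jaw": 1},
  {"travel": [-11.4,-15.87,0.32],"delta_rot": [3.35,-8.57,8.09],"jaw": 1},
  {"travel": [-11.4,-15.87,0.32],"delta_rot": [3.35,-8.57,8.09],"jaw": 1},
  {"travel": [-11.4,-15.87,0.32],"delta_rot": [3.35,-8.57,8.09],"jaw": 1},
  {"travel": [-11.4,-15.87,0.32],"delta_rot": [3.35,-8.57,8.09],"jaw": 1},
  {"travel": [-11.4,-15.87,0.32],"delta_rot": [3.35,-8.57,8.09],"jaw": 1},
  {"travel": [-11.4,-15.87,0.32],"delta_rot": [3.35,-8.57,8.09],"jaw": 1},
  {"travel": [-11.4,-15.87,0.32],"delta_rot": [3.35,-8.57,8.09],"jaw": 1},
  {"travel": [-11.4,-15.87,0.32],"delta_rot": [3.35,-8.57,8.09],"jaw": 1},
  {"travel": [-11.4,-15.87,0.32],"delta_rot": [3.35,-8.57,8.09],"jaw": 1},
  {"travel": [-11.4,-15.87,0.32],"delta_rot": [3.35,-8.57,8.09],"jaw": 1},
  {"travel": [-11.4,-15.87,0.32],"delta_rot": [3.35,-8.57,8.09],"jaw": 1},
  {"travel": [-11.4,-15.87,0.32],"delta_rot": [3.35,-8.57,8.09],"jaw": 1},
  {"travel": [-11.4,-15.87,0.32],"delta_rot": [3.35,-8.57,8.09],"jaw": 1},
  {"travel": [-11.4,-15.87,0.32],"delta_rot": [3.35,-8.57,8.09],"jaw": 1},
  {"travel": [-11.4,-15.87,0.32],"delta_rot": [3.35,-8.57,8.09],"jaw": 1},
  {"travel": [-11.4,-15.87,0.32],"delta_rot": [3.35,-8.57,8.09],"jaw": 1},
  {"travel": [-11.4,-15.87,0.32],"delta_rot": [3.35,-8.57,8.09],"jaw": 1},
])

```text
time: 1.6
position: [504.3, -137.2, 223.3]
orientation: [[-0.211, -0.955, 0.21], [-0.675, 0.298, 0.675], [-0.707, 0.0, -0.707]]
force: [0.4, -0.3, 0.2]
grip_width: -0.1
```

```bash
python3 - <<'E'
from h import *
sent([-11.4,-15.87,0.32],[3.35,-8.57,8.09])
E
```

```text
err mm [-0.17 -1.05 -0.04] rot [0.07 0.   0.07] F [ 0.35 -0.33  0.25] w -0.1 t 1.6 q [-44.  -3. 107.  40.  98.  61.]
```

step_arm([
  {"travel": [0,0,0.7],"delta_rot": [0,0,0],"jaw": 1},
  {"travel": [0,0,1.2],"delta_rot": [0,0,0],"jaw": 1},
  {"travel": [0,0,1.36],"delta_rot": [0,0,0],"jaw": 1},
  {"travel": [0,0,1.36],"delta_rot": [0,0,0],"jaw": 1},
  {"travel": [0,0,1.36],"delta_rot": [0,0,0],"jaw": 1},
])

```text
time: 2.02
position: [511.4, -113.2, 199.1]
orientation: [[-0.21, -0.955, 0.209], [-0.675, 0.296, 0.676], [-0.707, 0.001, -0.707]]
force: [-0.3, -0.5, 0.3]
grip_width: -0.2
```

```bash
python3 - <<'E'
from h import *
sent([0,0,1.36],[0,0,0])
E
```

```text
err mm [-0.12  0.05 -0.14] rot [-0.03 -0.02  0.02] F [-0.27 -0.46  0.28] w -0.2 t 2.02 q [-42.  -2. 109.  40.  94.  61.]
```

step_arm([
  {"travel": [0,0,0.04],"delta_rot": [0,0,0],"jaw": 1},
  {"travel": [0,0,0.04],"delta_rot": [0,0,0],"jaw": 1},
])

```text
time: 2.18
position: [512.0, -112.9, 199.0]
orientation: [[-0.209, -0.955, 0.21], [-0.676, 0.296, 0.675], [-0.707, -0.001, -0.707]]
force: [-0.3, -0.3, 0.2]
grip_width: -0.0
```

step_arm([
  {"travel": [0,0,0.03],"delta_rot": [0,0,0],"jaw": 1},
  {"travel": [0,0,0.03],"delta_rot": [0,0,0],"jaw": 1},
])

```text
time: 2.35
position: [512.0, -112.3, 198.3]
orientation: [[-0.209, -0.955, 0.21], [-0.676, 0.296, 0.675], [-0.707, -0.0, -0.707]]
force: [0.7, 0.8, -0.5]
grip_width: 0.1
```

step_arm([
  {"travel": [0,0,0.03],"delta_rot": [0,0,0],"jaw": 1},
  {"travel": [0,0,0.03],"delta_rot": [0,0,0],"jaw": 1},
])

```text
time: 2.52
position: [512.1, -111.6, 197.5]
orientation: [[-0.209, -0.955, 0.209], [-0.676, 0.296, 0.675], [-0.707, -0.0, -0.707]]
force: [-0.4, -0.3, 0.5]
grip_width: 0.1
```

step_arm([
  {"travel": [0,0,0.02],"delta_rot": [0,0,0],"jaw": 1},
  {"travel": [0,0,0.02],"delta_rot": [0,0,0],"jaw": 1},
])

```text
time: 2.68
position: [512.2, -111.3, 197.3]
orientation: [[-0.209, -0.955, 0.209], [-0.676, 0.296, 0.675], [-0.707, -0.0, -0.707]]
force: [-0.7, 0.4, 0.5]
grip_width: 0.1
```

step_arm([
  {"travel": [0,0,0.02],"delta_rot": [0,0,0],"jaw": 1},
  {"travel": [0,0,0.02],"delta_rot": [0,0,0],"jaw": 1},
])

```text
time: 2.85
position: [512.3, -111.1, 197.1]
orientation: [[-0.209, -0.955, 0.209], [-0.676, 0.296, 0.675], [-0.707, -0.0, -0.707]]
force: [-2.3, -1.9, 2.0]
grip_width: -0.4
```

step_arm([
  {"travel": [-0.153,0,0.003],"delta_rot": [0,0.5,0],"jaw": 1},
  {"travel": [-0.305,0,0.013],"delta_rot": [0,1,0],"jaw": 1},
  {"travel": [-0.457,0,0.03],"delta_rot": [0,1.5,0],"jaw": 1},
  {"travel": [-0.608,0,0.053],"delta_rot": [0,2,0],"jaw": 1},
])

```text
time: 3.18
position: [515.7, -100.0, 207.1]
orientation: [[-0.243, -0.955, 0.17], [-0.784, 0.296, 0.546], [-0.572, -0.0, -0.821]]
force: [-1.6, -1.2, 1.0]
grip_width: -0.0
```

```bash
python3 - <<'E'
from h import *
for z in(.04,.03,.03,.02,.02): p0,R0=cmd(); np.savez('/tmp/cmd.npz',p=p0+R0[:,2]*z*25,R=R0)
sent([-.608,0,.053],[0,2,0])
p,R=cmd(); s=arm.state(); print(-R.T@s['force'])
E
```

```text
err mm [-0.01 -0.32  0.5 ] rot [0.02 0.14 0.01] F [-1.58 -1.17  0.95] w -0.0 t 3.18 q [-36.  -6. 109.  33.  90.  67.]
[-0.74799786 -1.15999264  1.68887413]
```

step_arm([
  {"travel": [-0.153,0,0.013],"delta_rot": [0,0.5,0],"jaw": 1},
  {"travel": [-0.305,0,0.028],"delta_rot": [0,1,0],"jaw": 1},
  {"travel": [-0.457,0,0.045],"delta_rot": [0,1.5,0],"jaw": 1},
  {"travel": [-0.608,0,0.068],"delta_rot": [0,2,0],"jaw": 1},
])

```text
time: 3.52
position: [519.8, -87.0, 214.9]
orientation: [[-0.268, -0.955, 0.125], [-0.867, 0.296, 0.401], [-0.42, -0.001, -0.907]]
force: [-1.9, -1.0, 3.2]
grip_width: 0.1
```

```bash
python3 - <<'E'
from h import *
sent([-.608,0,.068],[0,2,0])
p,R=cmd(); s=arm.state(); print(-R.T@s['force'])
f=grab('top'); g=load('scene'); f0=f
f2=grab('scene')
a=cv2.resize(f['frame'][190:310,295:405],(550,600),interpolation=cv2.INTER_CUBIC)
cv2.imwrite('pics/c.png',np.hstack([a[:,:400],cv2.resize(f2['frame'][225:340,245:355],(400,600),interpolation=cv2.INTER_CUBIC)]))
E
```

```text
err mm [ 0.05 -0.14  0.97] rot [ 0.03  0.14 -0.02] F [-1.9  -1.05  3.17] w 0.1 t 3.52 q [-30.  -9. 108.  24.  87.  74.]
[-0.07882579 -1.50321924  3.5333303 ]
```

step_arm([
  {"travel": [-0.153,0,0.003],"delta_rot": [0,0.5,0],"jaw": 1},
  {"travel": [-0.303,0,0.013],"delta_rot": [0,1,0],"jaw": 1},
  {"travel": [-0.604,0,0.053],"delta_rot": [0,2,0],"jaw": 1},
  {"travel": [-0.9,0,0.119],"delta_rot": [0,3,0],"jaw": 1},
  {"travel": [-1.19,0,0.21],"delta_rot": [0,4,0],"jaw": 1},
])

```text
time: 4.03
position: [528.8, -59.7, 223.0]
orientation: [[-0.296, -0.955, 0.027], [-0.951, 0.298, 0.08], [-0.084, -0.002, -0.996]]
force: [-1.4, -0.9, 3.4]
grip_width: 0.0
```

```bash
python3 - <<'E'
from h import *
sent([-1.19,0,.21],[0,4,0])
p,R=cmd(); s=arm.state(); print(-R.T@s['force'])
E
```

```text
err mm [ 0.46 -0.73  1.28] rot [0.12 0.18 0.08] F [-1.44 -0.89  3.41] w 0.0 t 4.03 q [-17. -10. 106.   5.  84.  90.]
[-0.98066429 -1.11516292  3.50634659]
```

Steady at about 3.5 N. Continuing 40° further.

step_arm([
  {"travel": [-0.153,0,0.003],"delta_rot": [0,0.5,0],"jaw": 1},
  {"travel": [-0.303,0,0.013],"delta_rot": [0,1,0],"jaw": 1},
  {"travel": [-0.604,0,0.053],"delta_rot": [0,2,0],"jaw": 1},
  {"travel": [-0.9,0,0.119],"delta_rot": [0,3,0],"jaw": 1},
  {"travel": [-1.19,0,0.21],"delta_rot": [0,4,0],"jaw": 1},
])

```text
time: 4.45
position: [537.9, -30.2, 220.7]
orientation: [[-0.287, -0.955, -0.076], [-0.922, 0.297, -0.25], [0.261, -0.002, -0.965]]
force: [-0.6, 1.0, 5.4]
grip_width: -0.1
```

```bash
python3 - <<'E'
from h import *
sent([-1.19,0,.21],[0,4,0])
p,R=cmd(); s=arm.state(); print(-R.T@s['force'])
E
```

```text
err mm [0.64 0.02 1.58] rot [0.1  0.14 0.07] F [-0.64  1.    5.37] w -0.1 t 4.45 q [ -4.  -5. 102. -15.  86. 105.]
[-0.65156125 -0.90418126  5.38524589]
```

step_arm([
  {"travel": [-0.153,0,0.003],"delta_rot": [0,0.5,0],"jaw": 1},
  {"travel": [-0.303,0,0.013],"delta_rot": [0,1,0],"jaw": 1},
  {"travel": [-0.604,0,0.053],"delta_rot": [0,2,0],"jaw": 1},
  {"travel": [-0.9,0,0.119],"delta_rot": [0,3,0],"jaw": 1},
  {"travel": [-1.19,0,0.21],"delta_rot": [0,4,0],"jaw": 1},
])

```text
time: 4.87
position: [546.4, -3.4, 208.0]
orientation: [[-0.244, -0.955, -0.169], [-0.781, 0.296, -0.55], [0.575, -0.002, -0.818]]
force: [-0.2, 4.1, 6.6]
grip_width: 0.1
```

```bash
python3 - <<'E'
from h import *
sent([-1.19,0,.21],[0,4,0])
p,R=cmd(); s=arm.state(); print(-R.T@s['force'])
E
```

```text
err mm [1.04 0.69 1.71] rot [0.1  0.08 0.09] F [-0.24  4.07  6.58] w 0.1 t 4.87 q [  7.   4.  98. -32.  93. 117.]
[-0.64922463 -1.4381656   7.57640769]
```

step_arm([
  {"travel": [0,0,-0.1],"delta_rot": [0,0,0],"jaw": 1},
  {"travel": [0,0,-1.4],"delta_rot": [0,0,0],"jaw": 1},
  {"travel": [0,0,-1.4],"delta_rot": [0,0,0],"jaw": 1},
])

```text
time: 5.12
position: [553.2, 16.9, 237.7]
orientation: [[-0.243, -0.956, -0.166], [-0.784, 0.294, -0.547], [0.571, -0.003, -0.821]]
force: [1.2, 0.2, 1.4]
grip_width: 0.4
```

```bash
python3 - <<'E'
from h import *
sent([0,0,-1.4],[0,0,0])
f=grab('top'); f2=grab('scene')
a=cv2.resize(f['frame'][190:310,295:405],(550,600),interpolation=cv2.INTER_CUBIC)
cv2.imwrite('pics/d.png',np.hstack([a[:,:400],cv2.resize(f2['frame'][225:340,245:355],(400,600),interpolation=cv2.INTER_CUBIC)]))
for n in('top','scene'):
    f=load(n)
    S0=rimpts(f,O,yaw)
    m=(abs(S0[...,0])<14)&(np.hypot(S0[...,1],S0[...,2]-135)>81)&(np.hypot(S0[...,1],S0[...,2]-135)<92)&(S0[...,2]>140); q=S0[m]
    r=least_squares(lambda p:np.hypot(q[:,1]-p[0],q[:,2]-p[1])-85,[0,135],loss='soft_l1'); print(n,'rim centre y,z',r.x,len(q),np.median(abs(r.fun)))
E
```

```text
err mm [1.92 1.87 2.69] rot [ 0.19 -0.16 -0.01] F [1.23 0.22 1.39] w 0.4 t 5.12 q [  9.   4.  95. -31.  96. 117.]
top rim centre y,z [  1.23418706 138.65675636] 882 1.2171407567698083
scene rim centre y,z [  1.66483916 136.84194868] 703 1.3748979495136808
```

View pics/d.png

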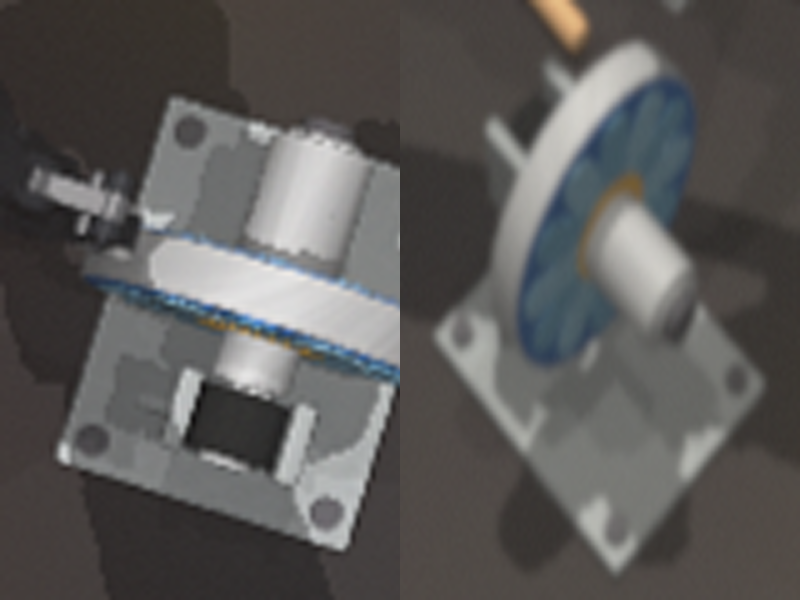

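```bash
cat >> h.py <<'E'
O=O+0.7*ey
E
python3 - <<'E'
from h import *
print(row(*polar(-5,135)),row(*polar(-45,105)))
E
```

```text
([3.45, -0.0, 0.73], [0.0, -8.0, -0.0]) ([4.11, -0.01, 4.14], [0.0, -16.0, -0.0])
```

step_arm([
  {"travel": [3.45,0,0.73],"delta_rot": [0,-8,0],"jaw": 1},
  {"travel": [3.45,0,0.73],"delta_rot": [0,-8,0],"jaw": 1},
  {"travel": [3.45,0,0.73],"delta_rot": [0,-8,0],"jaw": 1},
  {"travel": [3.45,0,0.73],"delta_rot": [0,-8,0],"jaw": 1},
  {"travel": [3.45,0,0.73],"delta_rot": [0,-8,0],"jaw": 1},
  {"travel": [3.45,0,0.73],"delta_rot": [0,-8,0],"jaw": 1},
  {"travel": [4.11,0,4.14],"delta_rot": [0,-16,0],"jaw": 1},
  {"travel": [4.11,0,4.14],"delta_rot": [0,-16,0],"jaw": 1},
  {"travel": [4.11,0,4.14],"delta_rot": [0,-16,0],"jaw": 1},
  {"travel": [4.11,0,4.14],"delta_rot": [0,-16,0],"jaw": 1},
  {"travel": [4.11,0,4.14],"delta_rot": [0,-16,0],"jaw": 1},
  {"travel": [4.11,0,4.14],"delta_rot": [0,-16,0],"jaw": 1},
  {"travel": [4.11,0,4.14],"delta_rot": [0,-16,0],"jaw": 1},
  {"travel": [4.11,0,4.14],"delta_rot": [0,-16,0],"jaw": 1},
])

```text
time: 6.38
position: [507.8, -122.6, 207.3]
orientation: [[-0.214, -0.954, 0.209], [-0.674, 0.299, 0.676], [-0.707, 0.003, -0.707]]
force: [-0.1, -0.2, 0.3]
grip_width: 0.1
```

```bash
python3 - <<'E'
from h import *
sent([4.11,0,4.14],[0,-16,0])
E
```

```text
err mm [-1.03 -0.61 -1.89] rot [-0.02 -0.01  0.25] F [-0.08 -0.23  0.27] w 0.1 t 6.38 q [-43.  -3. 108.  40.  96.  61.]
```

step_arm([
  {"travel": [0,0,0.4],"delta_rot": [0,0,0],"jaw": 1},
  {"travel": [0,0,0.68],"delta_rot": [0,0,0],"jaw": 1},
  {"travel": [0,0,0.68],"delta_rot": [0,0,0],"jaw": 1},
  {"travel": [0,0,0.68],"delta_rot": [0,0,0],"jaw": 1},
])

```text
time: 6.72
position: [512.4, -109.2, 197.1]
orientation: [[-0.208, -0.956, 0.208], [-0.676, 0.294, 0.675], [-0.707, -0.0, -0.708]]
force: [0.2, -0.7, 0.6]
grip_width: -0.1
```

step_arm([
  {"travel": [0,0,0.03],"delta_rot": [0,0,0],"jaw": 1},
  {"travel": [0,0,0.03],"delta_rot": [0,0,0],"jaw": 1},
])

```text
time: 6.88
position: [512.8, -109.7, 197.0]
orientation: [[-0.208, -0.955, 0.209], [-0.676, 0.295, 0.675], [-0.707, -0.001, -0.708]]
force: [-0.0, 0.5, 0.3]
grip_width: -0.0
```

step_arm([
  {"travel": [0,0,0.03],"delta_rot": [0,0,0],"jaw": 1},
  {"travel": [0,0,0.03],"delta_rot": [0,0,0],"jaw": 1},
])

```text
time: 7.05
position: [512.8, -109.5, 196.2]
orientation: [[-0.209, -0.955, 0.209], [-0.676, 0.296, 0.675], [-0.707, -0.0, -0.707]]
force: [0.2, -0.5, -0.3]
grip_width: 0.1
```

step_arm([
  {"travel": [0,0,0.03],"delta_rot": [0,0,0],"jaw": 1},
  {"travel": [0,0,0.03],"delta_rot": [0,0,0],"jaw": 1},
])

```text
time: 7.22
position: [512.9, -109.1, 195.6]
orientation: [[-0.209, -0.955, 0.21], [-0.675, 0.296, 0.675], [-0.707, -0.0, -0.707]]
force: [0.3, 0.2, 0.5]
grip_width: 0.1
```

step_arm([
  {"travel": [0,0,0.02],"delta_rot": [0,0,0],"jaw": 1},
  {"travel": [0,0,0.02],"delta_rot": [0,0,0],"jaw": 1},
])

```text
time: 7.38
position: [513.0, -109.0, 195.5]
orientation: [[-0.209, -0.955, 0.209], [-0.676, 0.296, 0.675], [-0.707, -0.0, -0.707]]
force: [-1.3, -1.3, 1.7]
grip_width: -0.3
```

step_arm([
  {"travel": [0,0,0.02],"delta_rot": [0,0,0],"jaw": 1},
  {"travel": [0,0,0.02],"delta_rot": [0,0,0],"jaw": 1},
])

```text
time: 7.55
position: [513.1, -108.8, 195.4]
orientation: [[-0.209, -0.955, 0.209], [-0.676, 0.296, 0.675], [-0.707, -0.0, -0.707]]
force: [-2.4, -2.6, 4.0]
grip_width: -0.0
```

step_arm([
  {"travel": [0,0,0.02],"delta_rot": [0,0,0],"jaw": 1},
  {"travel": [0,0,0.02],"delta_rot": [0,0,0],"jaw": 1},
])

```text
time: 7.72
position: [513.2, -108.6, 195.3]
orientation: [[-0.209, -0.955, 0.21], [-0.676, 0.296, 0.675], [-0.707, -0.001, -0.708]]
force: [-4.8, -4.4, 5.2]
grip_width: -0.3
```

step_arm([
  {"travel": [-0.147,0,-0.01],"delta_rot": [0,0.5,0],"jaw": 1},
  {"travel": [-0.295,0,0],"delta_rot": [0,1,0],"jaw": 1},
  {"travel": [-0.587,0,0.036],"delta_rot": [0,2,0],"jaw": 1},
  {"travel": [-0.875,0,0.1],"delta_rot": [0,3,0],"jaw": 1},
  {"travel": [-1.156,0,0.19],"delta_rot": [0,4,0],"jaw": 1},
  {"travel": [-1.428,0,0.302],"delta_rot": [0,5,0],"jaw": 1},
  {"travel": [-1.69,0,0.438],"delta_rot": [0,6,0],"jaw": 1},
  {"travel": [-1.939,0,0.596],"delta_rot": [0,7,0],"jaw": 1},
  {"travel": [-2.173,0,0.776],"delta_rot": [0,8,0],"jaw": 1},
])

```text
time: 8.47
position: [529.1, -57.8, 220.5]
orientation: [[-0.295, -0.955, 0.027], [-0.952, 0.296, 0.079], [-0.083, -0.003, -0.997]]
force: [-1.8, 0.3, 2.3]
grip_width: 0.2
```

```bash
python3 - <<'E'
from h import *
p0,R0=cmd(); np.savez('/tmp/cmd.npz',p=p0+R0[:,2]*25*(.68+.09+.06),R=R0)
sent([-2.173,0,.776],[0,8,0])
p,R=cmd(); s=arm.state(); print(-R.T@s['force'])
E
```

```text
err mm [0.49 0.41 1.36] rot [ 0.15  0.21 -0.01] F [-1.8   0.3   2.32] w 0.2 t 8.47 q [-17. -10. 106.   5.  84.  90.]
[-0.04564366 -1.80593254  2.3354316 ]
```

step_arm([
  {"travel": [-0.147,0,0.013],"delta_rot": [0,0.5,0],"jaw": 1},
  {"travel": [-0.295,0,0.023],"delta_rot": [0,1,0],"jaw": 1},
  {"travel": [-0.587,0,0.061],"delta_rot": [0,2,0],"jaw": 1},
  {"travel": [-0.875,0,0.125],"delta_rot": [0,3,0],"jaw": 1},
  {"travel": [-1.156,0,0.214],"delta_rot": [0,4,0],"jaw": 1},
  {"travel": [-1.428,0,0.327],"delta_rot": [0,5,0],"jaw": 1},
  {"travel": [-1.69,0,0.463],"delta_rot": [0,6,0],"jaw": 1},
  {"travel": [-1.939,0,0.621],"delta_rot": [0,7,0],"jaw": 1},
  {"travel": [-2.173,0,0.801],"delta_rot": [0,8,0],"jaw": 1},
])

```text
time: 9.22
position: [546.0, -3.4, 205.0]
orientation: [[-0.242, -0.956, -0.168], [-0.781, 0.295, -0.55], [0.575, -0.003, -0.818]]
force: [-0.8, 1.8, 2.9]
grip_width: 0.1
```

```bash
python3 - <<'E'
from h import *
sent([-2.173,0,.801],[0,8,0])
p,R=cmd(); s=arm.state(); print(-R.T@s['force'])
E
```

```text
err mm [0.83 1.5  1.06] rot [0.17 0.12 0.02] F [-0.83  1.79  2.93] w 0.1 t 9.22 q [  7.   5.  98. -32.  93. 117.]
[-0.47701595 -1.32410254  3.24070874]
```

step_arm([
  {"travel": [0,0,-0.1],"delta_rot": [0,0,0],"jaw": 1},
  {"travel": [0,0,-1.4],"delta_rot": [0,0,0],"jaw": 1},
  {"travel": [0,0,-1.4],"delta_rot": [0,0,0],"jaw": 1},
])

```text
time: 9.47
position: [553.1, 16.7, 235.5]
orientation: [[-0.243, -0.956, -0.164], [-0.784, 0.293, -0.547], [0.571, -0.004, -0.821]]
force: [0.7, 0.2, 2.0]
grip_width: -0.1
```

```bash
python3 - <<'E'
from h import *
sent([0,0,-1.4],[0,0,0])
f=grab('top'); f2=grab('scene')
a=cv2.resize(f['frame'][190:310,295:405],(550,600),interpolation=cv2.INTER_CUBIC)
cv2.imwrite('pics/e.png',np.hstack([a[:,50:500],cv2.resize(f2['frame'][225:340,245:355],(350,600),interpolation=cv2.INTER_CUBIC)]))
for n in('top','scene'):
    f=load(n)
    S0=rimpts(f,O,yaw)
    m=(abs(S0[...,0])<14)&(np.hypot(S0[...,1],S0[...,2]-135)>81)&(np.hypot(S0[...,1],S0[...,2]-135)<92)&(S0[...,2]>140); q=S0[m]
    r=least_squares(lambda p:np.hypot(q[:,1]-p[0],q[:,2]-p[1])-85,[0,135],loss='soft_l1'); print(n,'rim centre y,z',r.x,len(q),np.median(abs(r.fun)))
E
```

```text
err mm [2.04 2.42 2.92] rot [ 0.29 -0.17 -0.01] F [0.7  0.22 1.97] w -0.1 t 9.47 q [  9.   4.  95. -31.  96. 117.]
top rim centre y,z [  1.87756559 134.0615295 ] 795 1.0842558697271727
scene rim centre y,z [  1.60043256 133.04247856] 430 1.0000007457426108
```

View pics/e.png

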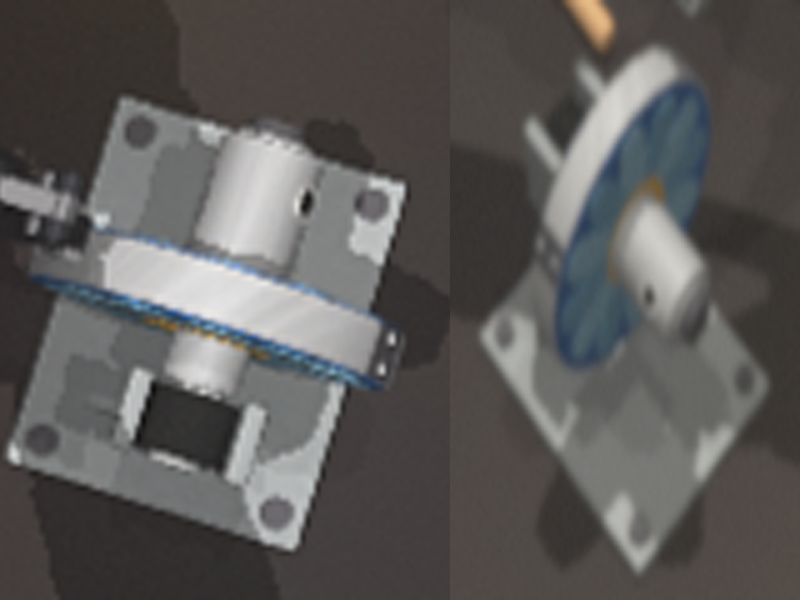

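The hole has appeared on the −y side of the sleeve at top-crop (305,203). The dark riveted lap is at the rim's −y edge at (390,350), and also at (547,250) in the scene crop. Both agree.

```bash
cat >> h.py <<'E'
def holephi(f,u,v,r=24,x=55):
    ph=np.linspace(-100,100,2001); d=[np.hypot(*(np.array(proj(f,O+x*ex+135*ez+r*(np.sin(a)*ey+np.cos(a)*ez)))-[u,v])) for a in np.radians(ph)]
    i=int(np.argmin(d)); return ph[i],d[i]
E
python3 - <<'E'
from h import *
f=load('top'); g=load('scene')
print('hole top',holephi(f,365.6,230.2),'lap',holephi(f,382.6,259.6,84.5,0))
# scene crop: scale 350/110, 600/115
s=lambda u,v:(245+(u-450)*110/350-.4,225+v*115/600-.4)
print('hole scene',holephi(g,*s(649,297)),'lap',holephi(g,*s(547,250),84.5,0))
for a in(-45,):print(row(*polar(-5,135)),row(*polar(a,105)))
E
```

```text
hole top (np.float64(-62.699999999999996), np.float64(0.15044240776570242)) lap (np.float64(-59.3), np.float64(0.9150797669017088))
hole scene (np.float64(-61.199999999999996), np.float64(0.8499780880674521)) lap (np.float64(-57.8), np.float64(0.5696654691007839))
([3.48, -0.0, 0.63], [0.0, -8.0, -0.0]) ([4.14, -0.01, 4.04], [0.0, -16.0, -0.0])
```

```bash
python3 - <<'E'
from h import *
print(row(*polar(0,135)),row(*polar(-30,85)))
E
```

```text
([3.1, -0.0, 0.35], [0.0, -7.0, -0.0]) ([3.09, -0.0, 3.33], [0.0, -13.0, -0.0])
```

step_arm([
  {"travel": [3.1,0,0.35],"delta_rot": [0,-7,0],"jaw": 1},
  {"travel": [3.1,0,0.35],"delta_rot": [0,-7,0],"jaw": 1},
  {"travel": [3.1,0,0.35],"delta_rot": [0,-7,0],"jaw": 1},
  {"travel": [3.1,0,0.35],"delta_rot": [0,-7,0],"jaw": 1},
  {"travel": [3.1,0,0.35],"delta_rot": [0,-7,0],"jaw": 1},
  {"travel": [3.1,0,0.35],"delta_rot": [0,-7,0],"jaw": 1},
  {"travel": [3.09,0,2.0],"delta_rot": [0,-13,0],"jaw": 1},
  {"travel": [3.09,0,2.0],"delta_rot": [0,-13,0],"jaw": 1},
  {"travel": [3.09,0,2.0],"delta_rot": [0,-13,0],"jaw": 1},
  {"travel": [3.09,0,2.0],"delta_rot": [0,-13,0],"jaw": 1},
  {"travel": [3.09,0,2.0],"delta_rot": [0,-13,0],"jaw": 1},
  {"travel": [3.09,0,2.0],"delta_rot": [0,-13,0],"jaw": 1},
])

```text
time: 10.57
position: [522.6, -74.2, 233.3]
orientation: [[-0.261, -0.954, 0.145], [-0.826, 0.299, 0.477], [-0.499, 0.005, -0.867]]
force: [-0.1, -0.5, 0.2]
grip_width: 0.2
```

```bash
python3 - <<'E'
from h import *
sent([3.09,0,2.0],[0,-13,0])
print(row(*polar(-30,85)))
E
```

```text
err mm [-1.29 -0.71 -2.67] rot [-0.19  0.07  0.28] F [-0.07 -0.49  0.24] w 0.2 t 10.57 q [-31.  -9. 108.  29.  90.  74.]
([1.21, -0.0, 0.57], [-0.0, -0.0, -0.0])
```

step_arm([
  {"travel": [1.21,0,0.3],"delta_rot": [0,0,0],"jaw": 1},
  {"travel": [1.21,0,0.5],"delta_rot": [0,0,0],"jaw": 1},
  {"travel": [1.21,0,0.59],"delta_rot": [0,0,0],"jaw": 1},
  {"travel": [1.21,0,0.59],"delta_rot": [0,0,0],"jaw": 1},
  {"travel": [1.21,0,0.59],"delta_rot": [0,0,0],"jaw": 1},
])

```text
time: 10.98
position: [518.8, -90.4, 208.8]
orientation: [[-0.255, -0.956, 0.147], [-0.828, 0.294, 0.477], [-0.499, -0.001, -0.866]]
force: [-0.3, 1.0, 0.5]
grip_width: -0.1
```

step_arm([
  {"travel": [0,0,0.03],"delta_rot": [0,0,0],"jaw": 1},
  {"travel": [0,0,0.03],"delta_rot": [0,0,0],"jaw": 1},
])

```text
time: 11.15
position: [518.8, -90.7, 208.2]
orientation: [[-0.255, -0.956, 0.148], [-0.828, 0.295, 0.477], [-0.499, -0.001, -0.866]]
force: [0.9, -0.2, 0.3]
grip_width: 0.1
```

step_arm([
  {"travel": [0,0,0.03],"delta_rot": [0,0,0],"jaw": 1},
  {"travel": [0,0,0.03],"delta_rot": [0,0,0],"jaw": 1},
])

```text
time: 11.32
position: [518.6, -90.6, 207.0]
orientation: [[-0.256, -0.955, 0.148], [-0.828, 0.296, 0.477], [-0.5, -0.0, -0.866]]
force: [-0.1, -0.0, -0.6]
grip_width: 0.0
```

step_arm([
  {"travel": [0,0,0.03],"delta_rot": [0,0,0],"jaw": 1},
  {"travel": [0,0,0.03],"delta_rot": [0,0,0],"jaw": 1},
])

```text
time: 11.48
position: [518.6, -90.4, 206.1]
orientation: [[-0.256, -0.955, 0.148], [-0.827, 0.296, 0.477], [-0.5, 0.0, -0.866]]
force: [-0.5, -0.4, -0.4]
grip_width: -0.3
```

step_arm([
  {"travel": [0,0,0.02],"delta_rot": [0,0,0],"jaw": 1},
  {"travel": [0,0,0.02],"delta_rot": [0,0,0],"jaw": 1},
])

```text
time: 11.65
position: [518.7, -90.2, 205.6]
orientation: [[-0.257, -0.955, 0.148], [-0.827, 0.296, 0.478], [-0.5, 0.0, -0.866]]
force: [-0.3, -0.1, 0.1]
grip_width: -0.6
```

step_arm([
  {"travel": [0,0,0.02],"delta_rot": [0,0,0],"jaw": 1},
  {"travel": [0,0,0.02],"delta_rot": [0,0,0],"jaw": 1},
])

```text
time: 11.82
position: [518.7, -90.1, 205.5]
orientation: [[-0.256, -0.955, 0.148], [-0.827, 0.296, 0.477], [-0.5, 0.0, -0.866]]
force: [-0.7, -1.7, 1.6]
grip_width: 0.0
```

step_arm([
  {"travel": [0,0,0.02],"delta_rot": [0,0,0],"jaw": 1},
  {"travel": [0,0,0.02],"delta_rot": [0,0,0],"jaw": 1},
])

```text
time: 11.98
position: [518.8, -89.9, 205.3]
orientation: [[-0.256, -0.955, 0.148], [-0.827, 0.296, 0.477], [-0.5, -0.0, -0.866]]
force: [-2.0, -1.2, 3.2]
grip_width: -0.0
```

step_arm([
  {"travel": [0,0,0.02],"delta_rot": [0,0,0],"jaw": 1},
  {"travel": [0,0,0.02],"delta_rot": [0,0,0],"jaw": 1},
])

```text
time: 12.15
position: [518.9, -89.7, 205.1]
orientation: [[-0.256, -0.955, 0.148], [-0.828, 0.296, 0.477], [-0.5, -0.0, -0.866]]
force: [-4.4, -2.0, 5.7]
grip_width: 0.3
```

step_arm([
  {"travel": [-0.141,0,0.003],"delta_rot": [0,0.5,0],"jaw": 1},
  {"travel": [-0.282,0,0.012],"delta_rot": [0,1,0],"jaw": 1},
  {"travel": [-0.563,0,0.049],"delta_rot": [0,2,0],"jaw": 1},
  {"travel": [-0.839,0,0.11],"delta_rot": [0,3,0],"jaw": 1},
  {"travel": [-1.108,0,0.195],"delta_rot": [0,4,0],"jaw": 1},
  {"travel": [-1.369,0,0.304],"delta_rot": [0,5,0],"jaw": 1},
  {"travel": [-1.62,0,0.434],"delta_rot": [0,6,0],"jaw": 1},
  {"travel": [-1.62,0,0.434],"delta_rot": [0,6,0],"jaw": 1},
])

```text
time: 12.82
position: [532.2, -47.6, 216.3]
orientation: [[-0.291, -0.957, 0.002], [-0.957, 0.291, -0.001], [0.0, -0.003, -1.0]]
force: [0.1, 0.7, 3.9]
grip_width: -0.1
```

```bash
python3 - <<'E'
from h import *
sent([1.21,0,.59+.09+.08],[0,0,0])
sent([-1.62,0,.434],[0,6,0])
p,R=cmd(); s=arm.state(); print(-R.T@s['force'])
f=grab('top')
im=f['frame'][205:260,335:385]
print(cv2.cvtColor(im,cv2.COLOR_BGR2GRAY)[10:40,8:46:1].tolist().__len__())
# dark spot on sleeve: points within sleeve silhouette
S=rimpts(f,O,yaw); g=cv2.cvtColor(f['frame'],cv2.COLOR_BGR2GRAY).astype(float)
m=np.zeros(g.shape,bool)
for a in np.arange(-70,71,2):
    for x in np.arange(44,66,1):
        u,v=proj(f,O+x*ex+135*ez+24*(np.sin(np.radians(a))*ey+np.cos(np.radians(a))*ez)); m[int(round(v)),int(round(u))]=1
d=m&(g<100); v,u=np.nonzero(d); w=130-g[d]; print(len(u),(u*w).sum()/w.sum(),(v*w).sum()/w.sum()); print(holephi(f,(u*w).sum()/w.sum(),(v*w).sum()/w.sum()))
E
```

```text
err mm [13.29 41.84 11.85] rot [ 0.07 30.02 -0.32] F [0.11 0.72 3.89] w -0.1 t 12.82 q [-13.  -9. 105.  -0.  83.  94.]
err mm [1.3  3.16 1.  ] rot [ 0.15  0.02 -0.29] F [0.11 0.72 3.89] w -0.1 t 12.82 q [-13.  -9. 105.  -0.  83.  94.]
[ 0.72405379 -0.10810964  3.89302509]
30
151 356.56313993174064 225.1715466139752
(np.float64(3.700000000000003), np.float64(1.5216311157576834))
```

step_arm([
  {"travel": [-0.141,0,0.003],"delta_rot": [0,0.5,0],"jaw": 1},
  {"travel": [-0.282,0,0.012],"delta_rot": [0,1,0],"jaw": 1},
  {"travel": [-0.563,0,0.049],"delta_rot": [0,2,0],"jaw": 1},
  {"travel": [-0.839,0,0.11],"delta_rot": [0,3,0],"jaw": 1},
  {"travel": [-1.108,0,0.195],"delta_rot": [0,4,0],"jaw": 1},
  {"travel": [-1.24,0,0.25],"delta_rot": [0,4.5,0],"jaw": 1},
  {"travel": [-1.369,0,0.304],"delta_rot": [0,5,0],"jaw": 1},
  {"travel": [-1.369,0,0.304],"delta_rot": [0,5,0],"jaw": 1},
  {"travel": [-1.369,0,0.304],"delta_rot": [0,5,0],"jaw": 1},
])

```text
time: 13.62
position: [541.6, -17.5, 208.2]
orientation: [[-0.268, -0.955, -0.124], [-0.867, 0.296, -0.402], [0.42, 0.0, -0.907]]
force: [-0.6, 3.5, 7.0]
grip_width: -0.3
```

```bash
cat >> h.py <<'E'
def hole(f,lo=-60,hi=60,thr=100):
    g=cv2.cvtColor(f['frame'],cv2.COLOR_BGR2GRAY).astype(float); m=np.zeros(g.shape,bool)
    for a in np.radians(np.arange(lo,hi,2)):
        for x in np.arange(45,66,1):
            u,v=proj(f,O+x*ex+135*ez+24*(np.sin(a)*ey+np.cos(a)*ez)); m[int(round(v)),int(round(u))]=1
    d=m&(g<thr); v,u=np.nonzero(d)
    if len(u)==0: return None
    w=thr+30-g[d]; c=(u*w).sum()/w.sum(),(v*w).sum()/w.sum(); return len(u),np.round(c,2),holephi(f,*c)
E
python3 - <<'E'
from h import *
sent([-1.369,0,.304],[0,5,0])
p,R=cmd(); s=arm.state(); print(-R.T@s['force'])
for n in('top','scene'):
    f=grab(n); print(n,hole(f,-60,20)); 
    cv2.imwrite(f'pics/f_{n}.png',cv2.resize(f['frame'][200:300,290:410] if n=='top' else f['frame'][225:340,245:355],None,fx=5,fy=5,interpolation=cv2.INTER_CUBIC))
E
```

```text
err mm [0.61 0.59 0.58] rot [ 0.   -0.15 -0.03] F [-0.61  3.51  7.05] w -0.3 t 13.62 q [  2.  -1. 101. -23.  89. 112.]
[-0.10041687 -1.62116049  7.72734053]
top (11, array([357.95, 226.99]), (np.float64(-6.0), np.float64(0.20325959736506793)))
scene (1, array([313., 274.]), (np.float64(-6.599999999999994), np.float64(0.5591491909777151)))
```

View pics/f_top.png

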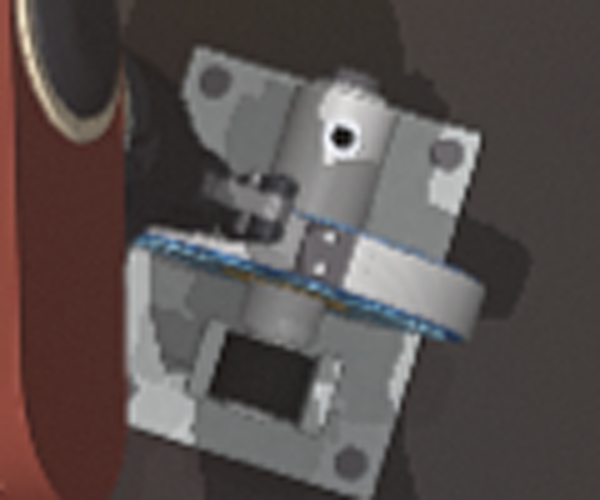

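```bash
python3 - <<'E'
from h import *
f=load('top'); print(holephi(f,354.6,250.0,82,0))
S=rimpts(f,O,yaw); q=S[(S[...,0]>20)&(S[...,0]<70)&(abs(S[...,1])<23)&(S[...,2]>130)&(S[...,2]<170)]
r=least_squares(lambda p:np.hypot(q[:,1]-p[0],q[:,2]-p[1])-24,[0,135],loss='soft_l1'); print(r.x)
E
```

```text
(np.float64(-5.199999999999989), np.float64(0.24817516497207123))
[ -1.36274414 135.17902803]
```

step_arm([
  {"travel": [-0.085,0,-0.01],"delta_rot": [0,0.3,0],"jaw": 1},
  {"travel": [-0.17,0,-0.015],"delta_rot": [0,0.6,0],"jaw": 1},
  {"travel": [-0.255,0,-0.01],"delta_rot": [0,0.9,0],"jaw": 1},
  {"travel": [-0.339,0,-0.002],"delta_rot": [0,1.2,0],"jaw": 1},
  {"travel": [-0.339,0,-0.002],"delta_rot": [0,1.2,0],"jaw": 1},
  {"travel": [-0.339,0,-0.002],"delta_rot": [0,1.2,0],"jaw": 1},
])

```text
time: 14.22
position: [543.9, -10.6, 204.6]
orientation: [[-0.254, -0.955, -0.152], [-0.82, 0.296, -0.49], [0.513, 0.0, -0.858]]
force: [-0.6, 2.5, 5.6]
grip_width: -0.0
```

```bash
python3 - <<'E'
from h import *
sent([-.339,0,-.002],[0,1.2,0])
p,R=cmd(); s=arm.state(); print(-R.T@s['force'])
for n in('top','scene'):
    f=grab(n); print(n,hole(f,-60,20),hole(f,-60,20,80)); 
E
```

```text
err mm [0.55 0.1  0.46] rot [-0.01 -0.15  0.01] F [-0.58  2.55  5.6 ] w -0.0 t 14.22 q [  5.   2.  99. -28.  91. 115.]
[-0.94390007 -1.31200566  5.96358596]
top (11, array([356.92, 226.78]), (np.float64(-0.5), np.float64(0.08762152776338283))) (10, array([357.  , 226.77]), (np.float64(-0.8999999999999915), np.float64(0.12656362773098565)))
scene None None
```

step_arm([
  {"travel": [0,0,-0.1],"delta_rot": [0,0,0],"jaw": 1},
  {"travel": [0,0,-1.4],"delta_rot": [0,0,0],"jaw": 1},
  {"travel": [0,0,-3],"delta_rot": [0,0,0],"jaw": 1},
  {"travel": [0,0,-3],"delta_rot": [0,0,0],"jaw": 1},
  {"travel": [0,0,-3],"delta_rot": [0,0,0],"jaw": 1},
])

```text
time: 14.73
position: [556.0, 26.2, 270.3]
orientation: [[-0.255, -0.955, -0.149], [-0.82, 0.296, -0.491], [0.513, -0.003, -0.858]]
force: [-0.7, -0.4, -0.6]
grip_width: 0.1
```

```bash
python3 - <<'E'
from h import *
sent([0,0,-3],[0,0,0])
ims=[]
for n in('top','scene'):
    f=grab(n); print(n,hole(f,-60,40),hole(f,-60,40,80))
    S=rimpts(f,O,yaw); q=S[(S[...,0]>20)&(S[...,0]<70)&(abs(S[...,1])<25)&(S[...,2]>130)&(S[...,2]<170)]
    r=least_squares(lambda p:np.hypot(q[:,1]-p[0],q[:,2]-p[1])-24,[0,135],loss='soft_l1'); print(r.x)
    ims.append(cv2.resize(f['frame'][200:290,305:385] if n=='top' else f['frame'][240:330,265:345],(400,450),interpolation=cv2.INTER_CUBIC))
cv2.imwrite('pics/g.png',np.hstack(ims))
# pin measurement by dark grip in top view
f=load('top'); P=cloud(f); g=cv2.cvtColor(f['frame'],cv2.COLOR_BGR2GRAY)
m=(P[...,2]>60)&(P[...,2]<115); m[:,:462]=0; m[:,488:]=0; m[:235]=0; m[265:]=0
v,u=np.nonzero(m); print('pin px',u.mean(),v.mean(),len(u)); q=P[m]; print(np.percentile(q[:,2],[5,50,95]))
r=least_squares(lambda p:np.hypot(q[:,0]-p[0],q[:,1]-p[1])-9,[534,-350],loss='soft_l1')
t=q[q[:,2]>98]; print('top pts',t.mean(0),len(t))
E
```

```text
err mm [1.22 0.05 1.9 ] rot [ 0.16 -0.15  0.08] F [-0.68 -0.35 -0.59] w 0.1 t 14.73 q [  8.   2.  93. -28.  98. 115.]
top (11, array([356.94, 226.75]), (np.float64(-0.5), np.float64(0.13206228356772592))) (10, array([357.03, 226.71]), (np.float64(-1.0), np.float64(0.18960193097470338)))
[ -1.48532467 135.71446703]
scene None None
[6.60913311e-02 1.33775625e+02]
pin px 475.85227272727275 251.95454545454547 88
[ 64.31001687  98.54244674 103.33440762]
top pts [ 534.49266202 -351.98364731  101.14473815] 47
```

View pics/g.png

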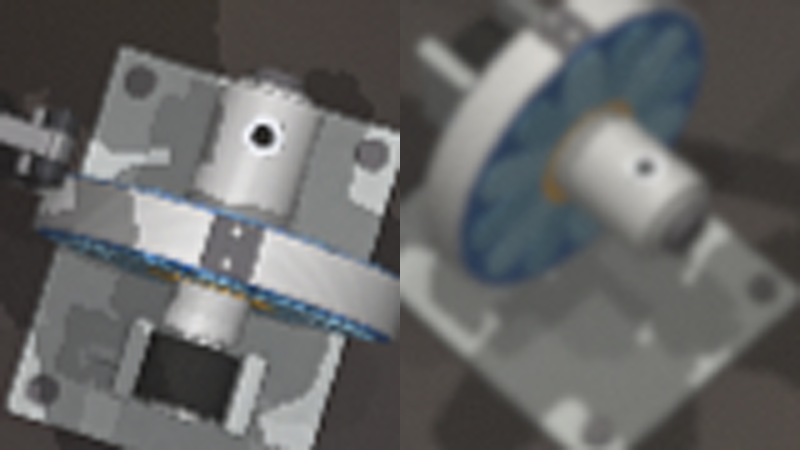

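```bash
python3 - <<'E'
from h import *
g=load('scene'); print('scene hole phi',holephi(g,313.6,273.0)); f=load('top')
m=np.zeros((480,640),bool)
P=cloud(f); m=(P[...,2]>96)&(P[...,2]<112); m[:,:462]=0; m[:,488:]=0; m[:235]=0; m[265:]=0
v,u=np.nonzero(m); print(u.min(),u.max(),v.min(),v.max()); print(ray(f,u.mean(),v.mean(),100),ray(f,(u.min()+u.max())/2,(v.min()+v.max())/2,100))
P=cloud(g); m=(P[...,2]>56)&(P[...,2]<106)&(np.hypot(P[...,0]-534,P[...,1]+351)<25); q=P[m]
r=least_squares(lambda p:np.hypot(q[:,0]-p[0],q[:,1]-p[1])-9,[534,-350],loss='soft_l1'); print('scene cyl',r.x,len(q))
R=down(-173.3)
print(row(np.array([540,-80,300.]),R)); print(row(np.array([534.3,-351.5,180]),R))
E
```

```text
scene hole phi (np.float64(-0.09999999999999432), np.float64(0.9197313456545664))
474 482 248 255
[ 534.45489704 -351.85895203  100.        ] [ 534.47425877 -351.40659417  100.        ]
scene cyl [ 533.86842991 -350.73236247] 115
([4.28, -0.69, 1.1], [-3.57, -5.49, 12.88])
([10.75, -3.69, 10.59], [-3.57, -5.49, 12.88])
```

step_arm([
  {"travel": [4.28,-0.69,1.1],"delta_rot": [-3.57,-5.49,12.88],"jaw": 1},
  {"travel": [4.28,-0.69,1.1],"delta_rot": [-3.57,-5.49,12.88],"jaw": 1},
  {"travel": [4.28,-0.69,1.1],"delta_rot": [-3.57,-5.49,12.88],"jaw": 1},
  {"travel": [4.28,-0.69,1.1],"delta_rot": [-3.57,-5.49,12.88],"jaw": 1},
  {"travel": [10.75,-3.69,10.59],"delta_rot": [-3.57,-5.49,12.88],"jaw": 0.5},
  {"travel": [10.75,-3.69,10.59],"delta_rot": [-3.57,-5.49,12.88],"jaw": 0.4},
  {"travel": [10.75,-3.69,10.59],"delta_rot": [-3.57,-5.49,12.88],"jaw": 0.4},
  {"travel": [10.75,-3.69,10.59],"delta_rot": [-3.57,-5.49,12.88],"jaw": 0.4},
  {"travel": [10.75,-3.69,10.59],"delta_rot": [-3.57,-5.49,12.88],"jaw": 0.4},
  {"travel": [10.75,-3.69,10.59],"delta_rot": [-3.57,-5.49,12.88],"jaw": 0.4},
  {"travel": [10.75,-3.69,10.59],"delta_rot": [-3.57,-5.49,12.88],"jaw": 0.4},
  {"travel": [10.75,-3.69,10.59],"delta_rot": [-3.57,-5.49,12.88],"jaw": 0.4},
  {"travel": [10.75,-3.69,10.59],"delta_rot": [-3.57,-5.49,12.88],"jaw": 0.4},
  {"travel": [10.75,-3.69,10.59],"delta_rot": [-3.57,-5.49,12.88],"jaw": 0.4},
  {"travel": [10.75,-3.69,10.59],"delta_rot": [-3.57,-5.49,12.88],"jaw": 0.4},
  {"travel": [10.75,-3.69,10.59],"delta_rot": [-3.57,-5.49,12.88],"jaw": 0.4},
  {"travel": [10.75,-3.69,10.59],"delta_rot": [-3.57,-5.49,12.88],"jaw": 0.4},
  {"travel": [10.75,-3.69,10.59],"delta_rot": [-3.57,-5.49,12.88],"jaw": 0.4},
  {"travel": [10.75,-3.69,10.59],"delta_rot": [-3.57,-5.49,12.88],"jaw": 0.4},
])

```text
time: 16.42
position: [534.8, -350.7, 180.5]
orientation: [[-0.993, -0.118, 0.001], [-0.118, 0.993, -0.001], [-0.001, -0.001, -1.0]]
force: [-0.3, -0.1, -0.4]
grip_width: 51.4
```

```bash
python3 - <<'E'
from h import *
sent([10.75,-3.69,10.59],[-3.57,-5.49,12.88]); print(arm.state()['position'],arm.state()['orientation'].round(3))
print(row(np.array([534.2,-351.3,62.]),down(-173.3)))
E
```

```text
err mm [0.51 0.71 0.64] rot [ 0.04 -0.04 -0.08] F [-0.34 -0.08 -0.42] w 51.4 t 16.42 q [-40.   7.  93.  -0.  80. 133.]
[ 534.80103543 -350.73265106  180.54279564] [[-0.993 -0.118  0.001]
 [-0.118  0.993 -0.001]
 [-0.001 -0.001 -1.   ]]
([0.0, 0.01, 4.72], [-0.0, -0.0, -0.0])
```

step_arm([
  {"travel": [0,0.01,1.5],"delta_rot": [0,0,0],"jaw": 0.4},
  {"travel": [0,0.01,2.7],"delta_rot": [0,0,0],"jaw": 0.4},
  {"travel": [0,0.01,3.7],"delta_rot": [0,0,0],"jaw": 0.4},
  {"travel": [0,0.01,4.4],"delta_rot": [0,0,0],"jaw": 0.4},
  {"travel": [0,0.01,4.72],"delta_rot": [0,0,0],"jaw": 0.4},
  {"travel": [0,0.01,4.72],"delta_rot": [0,0,0],"jaw": 0.4},
  {"travel": [0,0.01,4.72],"delta_rot": [0,0,0],"jaw": 0.4},
])

```text
time: 17.0
position: [534.6, -351.3, 62.5]
orientation: [[-0.993, -0.117, 0.0], [-0.117, 0.993, -0.001], [-0.0, -0.001, -1.0]]
force: [-0.7, 0.1, 0.5]
grip_width: 51.2
```

step_arm([
  {"travel": [0,0,0],"delta_rot": [0,0,0],"jaw": 0.7},
  {"travel": [0,0,0],"delta_rot": [0,0,0],"jaw": 0.9},
  {"travel": [0,0,0],"delta_rot": [0,0,0],"jaw": 1},
  {"travel": [0,0,0],"delta_rot": [0,0,0],"jaw": 1},
  {"travel": [0,0,0],"delta_rot": [0,0,0],"jaw": 1},
  {"travel": [0,0,0],"delta_rot": [0,0,0],"jaw": 1},
])

```text
time: 17.5
position: [534.7, -352.1, 63.9]
orientation: [[-0.993, -0.116, 0.001], [-0.116, 0.993, -0.002], [-0.001, -0.002, -1.0]]
force: [-2.5, -0.1, 6.7]
grip_width: 16.6
```

```bash
python3 - <<'E'
from h import *
sent([0,.01,4.72],[0,0,0]); print(arm.state()['position'])
E
```

```text
err mm [ 0.47 -0.91  2.04] rot [ 0.12 -0.05 -0.  ] F [-2.48 -0.11  6.7 ] w 16.6 t 17.5 q [-40.  14.  97.  -0.  69. 133.]
[ 534.72763005 -352.13027304   63.94867432]
```

```bash
python3 - <<'E'
from h import *
A=O+55*ex; print(A)
print(row(np.array([534.2,-351.3,232]),down(-173.3)),row(np.array([A[0],A[1],232]),down(-107.2)))
E
```

```text
[583.44730555 -67.3952479    0.        ]
([0.0, -0.0, -6.8], [-0.0, -0.0, -0.0]) ([-3.28, 11.05, -6.81], [-0.0, -0.0, -13.22])
```

step_arm([
  {"travel": [0,0,-0.4],"delta_rot": [0,0,0],"jaw": 1},
  {"travel": [0,0,-1.2],"delta_rot": [0,0,0],"jaw": 1},
  {"travel": [0,0,-2.4],"delta_rot": [0,0,0],"jaw": 1},
  {"travel": [0,0,-3.8],"delta_rot": [0,0,0],"jaw": 1},
  {"travel": [0,0,-5.2],"delta_rot": [0,0,0],"jaw": 1},
  {"travel": [0,0,-6.3],"delta_rot": [0,0,0],"jaw": 1},
  {"travel": [0,0,-6.8],"delta_rot": [0,0,0],"jaw": 1},
  {"travel": [0,0,-6.8],"delta_rot": [0,0,0],"jaw": 1},
])

```text
time: 18.17
position: [535.9, -352.3, 236.9]
orientation: [[-0.993, -0.117, 0.006], [-0.117, 0.993, -0.005], [-0.006, -0.006, -1.0]]
force: [0.5, 0.3, -1.4]
grip_width: 16.6
```

```bash
python3 - <<'E'
from h import *
sent([0,0,-6.8],[0,0,0]); A=O+55*ex
print(row(np.array([A[0],A[1],232]),down(-107.2)))
E
```

```text
err mm [ 1.66 -1.12  5.  ] rot [ 0.32 -0.33 -0.01] F [ 0.49  0.26 -1.43] w 16.6 t 18.17 q [-40.   5.  90.   0.  85. 133.]
([-3.28, 11.05, -0.01], [-0.0, -0.0, -13.22])
```

step_arm([
  {"travel": [-0.2,0.7,0],"delta_rot": [0,0,-0.8],"jaw": 1},
  {"travel": [-0.6,2.0,0],"delta_rot": [0,0,-2.4],"jaw": 1},
  {"travel": [-1.0,3.4,0],"delta_rot": [0,0,-4],"jaw": 1},
  {"travel": [-1.4,4.7,0],"delta_rot": [0,0,-5.4],"jaw": 1},
  {"travel": [-1.8,6.0,0],"delta_rot": [0,0,-6.8],"jaw": 1},
  {"travel": [-2.2,7.3,0],"delta_rot": [0,0,-8.2],"jaw": 1},
  {"travel": [-2.55,8.6,0],"delta_rot": [0,0,-9.6],"jaw": 1},
  {"travel": [-2.85,9.6,0],"delta_rot": [0,0,-11],"jaw": 1},
  {"travel": [-3.1,10.4,-0.01],"delta_rot": [0,0,-12.2],"jaw": 1},
  {"travel": [-3.22,10.85,-0.01],"delta_rot": [0,0,-12.9],"jaw": 1},
  {"travel": [-3.28,11.05,-0.01],"delta_rot": [0,0,-13.22],"jaw": 1},
  {"travel": [-3.28,11.05,-0.01],"delta_rot": [0,0,-13.22],"jaw": 1},
  {"travel": [-3.28,11.05,-0.01],"delta_rot": [0,0,-13.22],"jaw": 1},
  {"travel": [-3.28,11.05,-0.01],"delta_rot": [0,0,-13.22],"jaw": 1},
  {"travel": [-3.28,11.05,-0.01],"delta_rot": [0,0,-13.22],"jaw": 1},
])

```text
time: 19.42
position: [583.3, -68.2, 231.6]
orientation: [[-0.298, -0.955, -0.001], [-0.955, 0.298, -0.0], [0.0, 0.001, -1.0]]
force: [-0.5, -0.2, -2.0]
grip_width: 16.3
```

```bash
python3 - <<'E'
from h import *
sent([-3.28,11.05,-.01],[0,0,-13.22]); s=arm.state(); print(s['position'])
f=grab('scene'); A=O+55*ex
a=f['frame'][205:305,265:365]; cv2.imwrite('pics/h.png',cv2.resize(a,None,fx=6,fy=6,interpolation=cv2.INTER_CUBIC))
for z in(159,184,214): print(z,(np.array(proj(f,[A[0],A[1],z]))-[265,205]+.4)*6)
E
```

```text
err mm [-0.23 -0.92 -0.48] rot [-0.04  0.01  0.12] F [-0.46 -0.15 -1.99] w 16.3 t 19.42 q [-14.  -2.  97.  -0.  85.  93.]
[583.30725944 -68.17868019 231.61332335]
159 [297.61607112 414.57063386]
184 [297.16396892 378.26017036]
214 [296.60313291 333.21678074]
```

View pics/h.png

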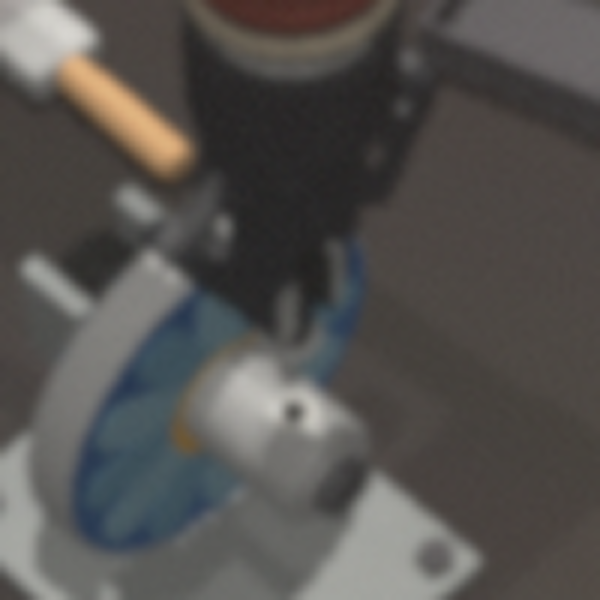

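The hole is at (294,411) and predicted at (298,415), which is within about 1 mm. The pin's collar and shank sit near (295,350), so I'll check them in the depth.

```bash
python3 - <<'E'
from h import *
for n in('scene',):
    f=load(n); P=cloud(f); A=O+55*ex; S=rimpts(f,A,yaw)
    for z0,z1 in((178,188),(188,196),(196,205),(205,212),(212,222),(222,232)):
        m=(S[...,2]>z0)&(S[...,2]<z1)&(np.hypot(S[...,0],S[...,1])<22); q=S[m]
        v,u=np.nonzero(m)
        if len(q): print(z0,len(q),q.mean(0).round(1),'X',q[:,0].min().round(1),q[:,0].max().round(1),'Y',q[:,1].min().round(1),q[:,1].max().round(1),'crop px',((u.mean()-265)*6).round(),((v.mean()-205)*6).round())
    g=f['frame'][255:275,306:324].max(-1); print(g)
E
```

```text
178 3 [  0.8  -6.7 187.5] X -1.2 2.7 Y -7.9 -5.8 crop px 284.0 382.0
188 8 [  1.3  -4.  191. ] X -1.5 4.8 Y -6.5 -1.7 crop px 290.0 374.0
196 1 [  1.   -4.6 196.3] X 1.0 1.0 Y -4.6 -4.6 crop px 288.0 366.0
205 5 [  6.9  -6.3 211.2] X 2.9 11.0 Y -9.7 -1.4 crop px 295.0 355.0
212 36 [  4.9  -5.9 215.4] X -8.1 12.3 Y -15.4 8.0 crop px 292.0 345.0
222 8 [  7.   -0.6 227.4] X 3.4 9.5 Y -4.9 6.3 crop px 306.0 322.0
[[ 42  42  40  42  51  70  83  84  70  52  43  49  54  60  72  84  89  89]
 [ 43  41  43  43  53  72  86  86  72  51  51  61  71  75  78  86  87  84]
 [ 49  42  42  44  54  73  86  86  70  53  54  69  83  88  87  87  86  83]
 [ 61  50  46  44  54  72  87  87  74  54  57  75  88  90  88  88  84  81]
 [ 72  64  58  52  57  72  87  87  72  58  63  82  90  91  89  87  84  79]
 [ 81  81  76  65  63  75  86  83  68  60  72  89  97  94  90  88  84  77]
 [ 91  94  90  83  76  80  84  79  67  69  84  98 101  99  96  91  84  74]
 [ 97  97  97  95  90  88  86  83  80  85  97 102 102  99  97  92  82  73]
 [108 108 106 106 102  97  96  96  96  99 102 102 101  99  97  90  81  73]
 [129 131 130 125 117 107 104 105 103 102 102  99 100  98  95  86  76  74]
 [150 155 150 145 132 117 105 102 101  98  98  97  98  95  89  81  73  77]
 [168 167 162 156 145 125 105  99  96  97  99  97  96  91  84  75  74  75]
 [176 171 168 162 153 134 114 102 103 106 105 101  94  87  78  74  76  76]
 [184 179 174 170 161 146 129 122 124 127 120 109  94  83  75  75  77  76]
 [187 186 182 177 170 161 153 150 154 154 143 125 105  86  77  76  77  76]
 [188 188 188 185 181 176 173 173 175 177 169 148 125 102  89  81  77  75]
 [185 188 190 192 191 186 174 167 168 179 186 174 152 128 109  92  79  73]
 [181 185 189 194 199 187 158 130 133 161 187 190 169 150 132 113  94  79]
 [176 179 184 192 197 183 140  99 100 140 182 196 179 161 149 134 115  95]
 [170 171 173 179 184 174 137 103 108 149 186 196 182 165 155 143 130 111]]
```

step_arm([
  {"travel": [0,0,0.2],"delta_rot": [0,0,0],"jaw": 1},
  {"travel": [0,0,0.45],"delta_rot": [0,0,0],"jaw": 1},
  {"travel": [0,0,0.6],"delta_rot": [0,0,0],"jaw": 1},
  {"travel": [0,0,0.68],"delta_rot": [0,0,0],"jaw": 1},
  {"travel": [0,0,0.68],"delta_rot": [0,0,0],"jaw": 1},
  {"travel": [0,0,0.68],"delta_rot": [0,0,0],"jaw": 1},
  {"travel": [0,0,0.68],"delta_rot": [0,0,0],"jaw": 1},
])

```text
time: 20.05
position: [583.7, -67.3, 215.3]
orientation: [[-0.296, -0.955, 0.0], [-0.955, 0.296, -0.0], [0.0, -0.0, -1.0]]
force: [-1.0, 0.1, -2.0]
grip_width: 16.6
```

```bash
python3 - <<'E'
from h import *
sent([0,0,.68],[0,0,0]); s=arm.state(); print(s['position'])
fr=[];dp=[]
for i in range(4):
    f=grab('scene'); fr.append(f['frame'].astype(float)); dp.append(f['depth'])
f['frame']=np.mean(fr,0).astype(np.uint8); f['depth']=np.median(dp,0); np.savez('/tmp/scene.npz',**f)
A=O+55*ex
a=f['frame'][235:295,280:350]; a=cv2.convertScaleAbs(a,alpha=1.5); cv2.imwrite('pics/i.png',cv2.resize(a,None,fx=10,fy=10,interpolation=cv2.INTER_CUBIC))
for z in(159,163,193,220): print(z,(np.array(proj(f,[A[0],A[1],z]))-[280,235]+.45)*10)
S=rimpts(f,A,yaw)
for z0,z1 in((163,170),(170,176),(176,182),(182,190),(190,195),(195,200),(200,206)):
    m=(S[...,2]>z0)&(S[...,2]<z1)&(np.hypot(S[...,0],S[...,1])<22); q=S[m]; v,u=np.nonzero(m)
    if len(q): print(z0,len(q),q.mean(0).round(1),'X',q[:,0].min().round(1),q[:,0].max().round(1),'Y',q[:,1].min().round(1),q[:,1].max().round(1),'crop',((u.mean()-280)*10).round(),((v.mean()-235)*10).round())
E
```

```text
err mm [ 0.12 -0.01  0.18] rot [ 0.02 -0.   -0.  ] F [-0.98  0.07 -1.99] w 16.6 t 20.05 q [-14.  -1.  98.  -0.  83.  93.]
[583.65440993 -67.26897514 215.27282403]
159 [346.5267852  391.45105643]
163 [346.40773132 381.88927641]
193 [345.49643174 308.69850281]
220 [344.64746372 240.51387018]
163 4 [ 1.000e-01 -4.000e+00  1.682e+02] X -2.1 1.9 Y -5.7 -1.5 crop 330.0 375.0
170 7 [  0.8  -2.7 173.3] X -2.8 3.3 Y -5.0 -0.4 crop 336.0 361.0
176 3 [  1.9  -2.3 178.7] X 0.9 2.6 Y -4.6 0.2 crop 340.0 350.0
190 2 [  7.6  -6.3 194.6] X 4.5 10.8 Y -11.2 -1.3 crop 345.0 335.0
195 28 [  5.   -3.7 197.9] X -6.8 10.8 Y -13.0 10.3 crop 345.0 314.0
200 10 [  6.4  -5.9 201.5] X -1.6 11.8 Y -14.9 1.8 crop 342.0 314.0
```

View pics/i.png

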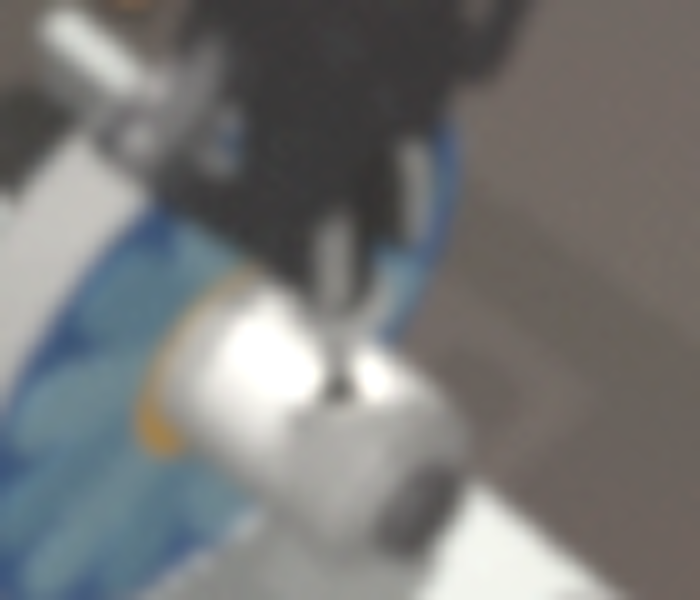

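The shank foot points right at the dark hole (340,383), so I'm lowering it gently.

step_arm([
  {"travel": [0,0,0.08],"delta_rot": [0,0,0],"jaw": 1},
  {"travel": [0,0,0.16],"delta_rot": [0,0,0],"jaw": 1},
  {"travel": [0,0,0.2],"delta_rot": [0,0,0],"jaw": 1},
  {"travel": [0,0,0.2],"delta_rot": [0,0,0],"jaw": 1},
])

```text
time: 20.58
position: [583.3, -67.2, 209.5]
orientation: [[-0.296, -0.955, -0.001], [-0.955, 0.296, 0.0], [0.0, 0.001, -1.0]]
force: [-0.2, 0.8, -1.9]
grip_width: 16.5
```

step_arm([
  {"travel": [0,0,0.04],"delta_rot": [0,0,0],"jaw": 1},
  {"travel": [0,0,0.04],"delta_rot": [0,0,0],"jaw": 1},
])

```text
time: 20.75
position: [583.4, -67.3, 208.9]
orientation: [[-0.296, -0.955, -0.0], [-0.955, 0.296, -0.0], [0.0, 0.0, -1.0]]
force: [0.1, -0.1, -2.1]
grip_width: 16.4
```

step_arm([
  {"travel": [0,0,0.04],"delta_rot": [0,0,0],"jaw": 1},
  {"travel": [0,0,0.04],"delta_rot": [0,0,0],"jaw": 1},
])

```text
time: 20.92
position: [583.5, -67.2, 207.9]
orientation: [[-0.296, -0.955, -0.0], [-0.955, 0.296, -0.0], [0.0, 0.0, -1.0]]
force: [0.8, -1.1, -1.2]
grip_width: 16.5
```

step_arm([
  {"travel": [0,0,0.04],"delta_rot": [0,0,0],"jaw": 1},
  {"travel": [0,0,0.04],"delta_rot": [0,0,0],"jaw": 1},
])

```text
time: 21.08
position: [583.5, -67.2, 206.9]
orientation: [[-0.296, -0.955, -0.0], [-0.955, 0.296, -0.0], [0.0, 0.0, -1.0]]
force: [0.2, -0.1, -2.2]
grip_width: 16.5
```

step_arm([
  {"travel": [0,0,0.04],"delta_rot": [0,0,0],"jaw": 1},
  {"travel": [0,0,0.04],"delta_rot": [0,0,0],"jaw": 1},
])

```text
time: 21.25
position: [583.5, -67.2, 205.9]
orientation: [[-0.296, -0.955, -0.0], [-0.955, 0.296, -0.0], [0.0, 0.0, -1.0]]
force: [0.3, -0.8, -0.9]
grip_width: 16.3
```

step_arm([
  {"travel": [0,0,0.04],"delta_rot": [0,0,0],"jaw": 1},
  {"travel": [0,0,0.04],"delta_rot": [0,0,0],"jaw": 1},
])

```text
time: 21.42
position: [583.5, -67.3, 204.9]
orientation: [[-0.296, -0.955, -0.0], [-0.955, 0.296, -0.0], [0.0, 0.0, -1.0]]
force: [0.2, 0.2, -1.2]
grip_width: 16.5
```

step_arm([
  {"travel": [0,0,0.04],"delta_rot": [0,0,0],"jaw": 1},
  {"travel": [0,0,0.04],"delta_rot": [0,0,0],"jaw": 1},
])

```text
time: 21.58
position: [583.4, -67.3, 203.9]
orientation: [[-0.296, -0.955, -0.0], [-0.955, 0.296, -0.0], [0.0, 0.0, -1.0]]
force: [-0.5, -0.0, -0.5]
grip_width: 16.3
```

step_arm([
  {"travel": [0,0,0.04],"delta_rot": [0,0,0],"jaw": 1},
  {"travel": [0,0,0.04],"delta_rot": [0,0,0],"jaw": 1},
])

```text
time: 21.75
position: [583.4, -67.2, 202.9]
orientation: [[-0.296, -0.955, -0.0], [-0.955, 0.296, -0.0], [0.0, 0.0, -1.0]]
force: [-0.2, 0.3, -1.0]
grip_width: 16.6
```

step_arm([
  {"travel": [0,0,0.04],"delta_rot": [0,0,0],"jaw": 1},
  {"travel": [0,0,0.08],"delta_rot": [0,0,0],"jaw": 1},
  {"travel": [0,0,0.08],"delta_rot": [0,0,0],"jaw": 1},
])

```text
time: 22.0
position: [583.4, -67.2, 200.8]
orientation: [[-0.296, -0.955, -0.0], [-0.955, 0.296, -0.0], [0.0, 0.0, -1.0]]
force: [-0.5, -0.0, -1.5]
grip_width: 16.6
```

step_arm([
  {"travel": [0,0,0.04],"delta_rot": [0,0,0],"jaw": 1},
  {"travel": [0,0,0.08],"delta_rot": [0,0,0],"jaw": 1},
  {"travel": [0,0,0.08],"delta_rot": [0,0,0],"jaw": 1},
])

```text
time: 22.25
position: [583.4, -67.2, 198.8]
orientation: [[-0.296, -0.955, -0.0], [-0.955, 0.296, -0.0], [0.0, 0.0, -1.0]]
force: [0.3, -0.5, -1.5]
grip_width: 16.3
```

step_arm([
  {"travel": [0,0,0.04],"delta_rot": [0,0,0],"jaw": 1},
  {"travel": [0,0,0.04],"delta_rot": [0,0,0],"jaw": 1},
])

```text
time: 22.42
position: [583.5, -67.3, 197.9]
orientation: [[-0.296, -0.955, -0.0], [-0.955, 0.296, -0.0], [0.0, 0.0, -1.0]]
force: [-0.3, 0.1, -1.9]
grip_width: 16.6
```

step_arm([
  {"travel": [0,0,0.04],"delta_rot": [0,0,0],"jaw": 1},
  {"travel": [0,0,0.04],"delta_rot": [0,0,0],"jaw": 1},
])

```text
time: 22.58
position: [583.5, -67.3, 196.9]
orientation: [[-0.296, -0.955, -0.0], [-0.955, 0.296, -0.0], [0.0, 0.0, -1.0]]
force: [0.1, -0.3, -1.1]
grip_width: 16.8
```

step_arm([
  {"travel": [0,0,0.04],"delta_rot": [0,0,0],"jaw": 1},
  {"travel": [0,0,0.04],"delta_rot": [0,0,0],"jaw": 1},
])

```text
time: 22.75
position: [583.5, -67.2, 195.9]
orientation: [[-0.296, -0.955, -0.0], [-0.955, 0.296, -0.0], [0.0, 0.0, -1.0]]
force: [0.1, 0.5, -1.7]
grip_width: 16.7
```

step_arm([
  {"travel": [0,0,0.04],"delta_rot": [0,0,0],"jaw": 1},
  {"travel": [0,0,0.04],"delta_rot": [0,0,0],"jaw": 1},
])

```text
time: 22.92
position: [583.4, -67.3, 194.9]
orientation: [[-0.296, -0.955, -0.0], [-0.955, 0.296, -0.0], [0.0, 0.0, -1.0]]
force: [-0.3, -0.5, -2.1]
grip_width: 16.5
```

step_arm([
  {"travel": [0,0,0.04],"delta_rot": [0,0,0],"jaw": 1},
  {"travel": [0,0,0.08],"delta_rot": [0,0,0],"jaw": 1},
  {"travel": [0,0,0.08],"delta_rot": [0,0,0],"jaw": 1},
])

```text
time: 23.17
position: [583.4, -67.2, 192.8]
orientation: [[-0.296, -0.955, -0.0], [-0.955, 0.296, -0.0], [0.0, 0.0, -1.0]]
force: [-0.4, -0.2, -1.7]
grip_width: 16.6
```

step_arm([
  {"travel": [0,0,0.04],"delta_rot": [0,0,0],"jaw": 1},
  {"travel": [0,0,0.08],"delta_rot": [0,0,0],"jaw": 1},
  {"travel": [0,0,0.12],"delta_rot": [0,0,0],"jaw": 1},
  {"travel": [0,0,0.12],"delta_rot": [0,0,0],"jaw": 1},
])

```text
time: 23.5
position: [583.4, -67.2, 189.7]
orientation: [[-0.296, -0.955, -0.001], [-0.955, 0.296, -0.0], [0.0, 0.0, -1.0]]
force: [-0.4, 0.3, -1.5]
grip_width: 16.0
```

step_arm([
  {"travel": [0,0,0.04],"delta_rot": [0,0,0],"jaw": 1},
  {"travel": [0,0,0.08],"delta_rot": [0,0,0],"jaw": 1},
  {"travel": [0,0,0.12],"delta_rot": [0,0,0],"jaw": 1},
  {"travel": [0,0,0.12],"delta_rot": [0,0,0],"jaw": 1},
])

```text
time: 23.83
position: [583.4, -67.2, 186.8]
orientation: [[-0.296, -0.955, -0.0], [-0.955, 0.296, -0.0], [0.0, 0.0, -1.0]]
force: [-1.1, -0.3, -1.7]
grip_width: 16.6
```

step_arm([
  {"travel": [0,0,0.04],"delta_rot": [0,0,0],"jaw": 1},
  {"travel": [0,0,0.08],"delta_rot": [0,0,0],"jaw": 1},
  {"travel": [0,0,0.12],"delta_rot": [0,0,0],"jaw": 1},
  {"travel": [0,0,0.12],"delta_rot": [0,0,0],"jaw": 1},
])

```text
time: 24.17
position: [583.4, -67.2, 183.7]
orientation: [[-0.296, -0.955, -0.0], [-0.955, 0.296, -0.0], [0.0, 0.0, -1.0]]
force: [0.2, 0.2, -1.3]
grip_width: 16.5
```

step_arm([
  {"travel": [0,0,0.04],"delta_rot": [0,0,0],"jaw": 1},
  {"travel": [0,0,0.04],"delta_rot": [0,0,0],"jaw": 1},
])

```text
time: 24.33
position: [583.4, -67.2, 182.9]
orientation: [[-0.296, -0.955, -0.0], [-0.955, 0.296, -0.0], [0.0, 0.0, -1.0]]
force: [-0.6, -0.2, -1.1]
grip_width: 16.8
```

step_arm([
  {"travel": [0,0,0.04],"delta_rot": [0,0,0],"jaw": 1},
  {"travel": [0,0,0.04],"delta_rot": [0,0,0],"jaw": 1},
])

```text
time: 24.5
position: [583.5, -67.2, 181.9]
orientation: [[-0.296, -0.955, -0.0], [-0.955, 0.296, -0.0], [0.0, 0.0, -1.0]]
force: [0.0, -0.4, -1.3]
grip_width: 16.7
```

step_arm([
  {"travel": [0,0,0.04],"delta_rot": [0,0,0],"jaw": 1},
  {"travel": [0,0,0.04],"delta_rot": [0,0,0],"jaw": 1},
])

```text
time: 24.67
position: [583.4, -67.3, 180.9]
orientation: [[-0.296, -0.955, -0.0], [-0.955, 0.296, -0.0], [0.0, 0.0, -1.0]]
force: [0.2, 0.1, -1.5]
grip_width: 16.2
```

step_arm([
  {"travel": [0,0,0.04],"delta_rot": [0,0,0],"jaw": 1},
  {"travel": [0,0,0.04],"delta_rot": [0,0,0],"jaw": 1},
])

```text
time: 24.83
position: [583.5, -67.3, 179.9]
orientation: [[-0.296, -0.955, -0.0], [-0.955, 0.296, -0.0], [0.0, 0.0, -1.0]]
force: [0.2, -0.9, -1.7]
grip_width: 16.2
```

step_arm([
  {"travel": [0,0,0.03],"delta_rot": [0,0,0],"jaw": 1},
  {"travel": [0,0,0.03],"delta_rot": [0,0,0],"jaw": 1},
])

```text
time: 25.0
position: [583.5, -67.2, 179.2]
orientation: [[-0.296, -0.955, -0.0], [-0.955, 0.296, -0.0], [0.0, 0.0, -1.0]]
force: [-0.4, -0.1, -2.2]
grip_width: 16.6
```

step_arm([
  {"travel": [0,0,0.02],"delta_rot": [0,0,0],"jaw": 1},
  {"travel": [0,0,0.02],"delta_rot": [0,0,0],"jaw": 1},
])

```text
time: 25.17
position: [583.6, -67.3, 178.9]
orientation: [[-0.296, -0.955, 0.0], [-0.955, 0.296, -0.0], [0.0, -0.0, -1.0]]
force: [-0.4, 0.1, -2.0]
grip_width: 16.5
```

step_arm([
  {"travel": [0,0,0.02],"delta_rot": [0,0,0],"jaw": 1},
  {"travel": [0,0,0.02],"delta_rot": [0,0,0],"jaw": 1},
])

```text
time: 25.33
position: [583.6, -67.3, 178.7]
orientation: [[-0.296, -0.955, 0.0], [-0.955, 0.296, -0.0], [0.0, -0.0, -1.0]]
force: [-1.0, -0.3, 0.2]
grip_width: 16.8
```

step_arm([
  {"travel": [0,0,0.02],"delta_rot": [0,0,0],"jaw": 1},
  {"travel": [0,0,0.02],"delta_rot": [0,0,0],"jaw": 1},
])

```text
time: 25.5
position: [583.7, -67.3, 178.4]
orientation: [[-0.296, -0.955, 0.0], [-0.955, 0.296, -0.0], [0.0, -0.0, -1.0]]
force: [-1.3, 1.0, 1.3]
grip_width: 16.9
```

step_arm([
  {"travel": [0,0,0.02],"delta_rot": [0,0,0],"jaw": 1},
  {"travel": [0,0,0.02],"delta_rot": [0,0,0],"jaw": 1},
])

```text
time: 25.67
position: [583.7, -67.3, 178.1]
orientation: [[-0.296, -0.955, 0.001], [-0.955, 0.296, -0.0], [0.0, -0.001, -1.0]]
force: [-2.5, 0.6, 3.8]
grip_width: 16.3
```

step_arm([
  {"travel": [0,0,0.02],"delta_rot": [0,0,0],"jaw": 1},
  {"travel": [0,0,0.02],"delta_rot": [0,0,0],"jaw": 1},
])

```text
time: 25.83
position: [583.8, -67.3, 177.8]
orientation: [[-0.296, -0.955, 0.001], [-0.955, 0.296, -0.0], [0.0, -0.001, -1.0]]
force: [-3.7, 0.2, 6.2]
grip_width: 16.9
```

step_arm([
  {"travel": [0,0,0],"delta_rot": [0,0,0],"jaw": 0.7},
  {"travel": [0,0,0],"delta_rot": [0,0,0],"jaw": 0.4},
  {"travel": [0,0,0],"delta_rot": [0,0,0],"jaw": 0.4},
  {"travel": [0,0,0],"delta_rot": [0,0,0],"jaw": 0.4},
  {"travel": [0,0,0],"delta_rot": [0,0,0],"jaw": 0.4},
  {"travel": [0,0,0],"delta_rot": [0,0,0],"jaw": 0.4},
])

```text
time: 26.33
position: [583.5, -67.2, 176.6]
orientation: [[-0.296, -0.955, -0.0], [-0.955, 0.296, -0.0], [0.0, 0.0, -1.0]]
force: [0.4, -0.7, 0.6]
grip_width: 51.1
```

step_arm([
  {"travel": [0,0,-0.5],"delta_rot": [0,0,0],"jaw": 0.4},
  {"travel": [0,0,-1.5],"delta_rot": [0,0,0],"jaw": 0.4},
  {"travel": [0,0,-3],"delta_rot": [0,0,0],"jaw": 0.4},
  {"travel": [0,0,-4],"delta_rot": [0,0,0],"jaw": 0.4},
  {"travel": [0,8,-4],"delta_rot": [0,0,0],"jaw": 0.4},
  {"travel": [0,8,-4],"delta_rot": [0,0,0],"jaw": 0.4},
  {"travel": [0,8,-4],"delta_rot": [0,0,0],"jaw": 0.4},
  {"travel": [0,8,-4],"delta_rot": [0,0,0],"jaw": 0.4},
  {"travel": [0,8,-4],"delta_rot": [0,0,0],"jaw": 0.4},
  {"travel": [0,8,-4],"delta_rot": [0,0,0],"jaw": 0.4},
  {"travel": [0,8,-4],"delta_rot": [0,0,0],"jaw": 0.4},
])

```text
time: 27.25
position: [391.9, -7.7, 278.3]
orientation: [[-0.295, -0.955, 0.004], [-0.955, 0.295, -0.001], [-0.0, -0.004, -1.0]]
force: [1.4, 0.8, -0.5]
grip_width: 51.5
```

```bash
python3 - <<'E'
from h import *
f=grab('scene'); t=grab('top'); A=O+55*ex
a=cv2.resize(t['frame'][190:290,305:405],(400,400),interpolation=cv2.INTER_CUBIC); b=cv2.resize(f['frame'][225:325,255:355],(400,400),interpolation=cv2.INTER_CUBIC)
cv2.imwrite('pics/j.png',np.hstack([a,b]))
for n,g in(('scene',f),('top',t)):
    S=rimpts(g,A,yaw); m=(S[...,2]>166)&(np.hypot(S[...,0],S[...,1])<25); q=S[m]; 
    print(n,len(q),q[:,2].max(), np.percentile(q[:,2],95), q[q[:,2]>205].mean(0), q[q[:,2]<185].mean(0))
print(arm.state()['force'],arm.state()['position'])
E
```

```text
scene 126 219.4744433625258 216.07306796869898 [  1.44475364  -6.92112141 212.89148748] [  5.34379401  -6.14601512 175.27009659]
top 93 219.66761715409825 218.23907867612803 [ -0.74595952  -5.30294776 214.82518594] [ -5.31253803   2.48817358 172.71106031]
[ 0.79139389 -0.12375162 -0.64419549] [393.07661169  -8.22938235 277.87521605]
```

View pics/j.png

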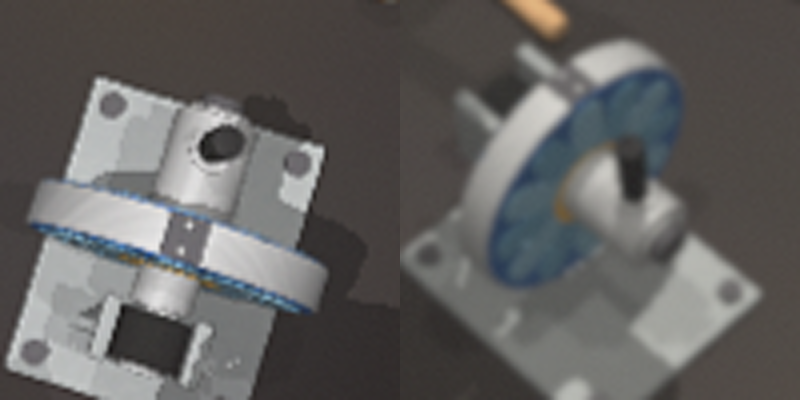

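The pin stands in the hole with its collar on the sleeve, and the lap is at the top. I'll check its lean by comparing the grip's outline with a predicted upright pin.

```bash
python3 - <<'E'
from h import *
A=O+55*ex
for n in('scene','top'):
    fr=[];dp=[]
    for i in range(3): f=grab(n); fr.append(f['frame'].astype(float)); dp.append(f['depth'])
    f['depth']=np.median(dp,0); f['frame']=np.mean(fr,0).astype(np.uint8)
    g=cv2.cvtColor(f['frame'],cv2.COLOR_BGR2GRAY); S=rimpts(f,A,yaw)
    m=(g<75)&(S[...,2]>158)&(S[...,2]<225)&(np.hypot(S[...,0],S[...,1])<25)
    q=S[m]; v,u=np.nonzero(m)
    print(n,len(q),'dark centroid px',u.mean().round(2),v.mean().round(2),'predicted upright mid-grip',np.round(proj(f,A+[0,0,189]),2),'top',np.round(proj(f,A+[0,0,215]),2),'box',u.min(),u.max(),v.min(),v.max())
    for lo,hi in((163,180),(180,197),(197,210),(210,225)):
        k=q[(q[:,2]>lo)&(q[:,2]<hi)]
        if len(k): print(lo,len(k),k.mean(0).round(1))
    C=f['world_from_camera'][:3,3]-A; print('cam dir',C@ex,C@ey)
    def res(p):
        ax=p[0]+p[2]*(q[:,2]-160); ay=p[1]+p[3]*(q[:,2]-160); return np.hypot(q[:,0]-ax,q[:,1]-ay)-9
    s=q[:,2]<213; qq=q; q=q[s]; r=least_squares(res,[0,0,0,0],loss='soft_l1'); print('axis at z160',r.x[:2].round(1),'slope',r.x[2:].round(3))
E
```

```text
scene 99 dark centroid px 312.76 265.84 predicted upright mid-grip [314.11 266.41] top [314.03 259.88] box 309 316 259 274
163 10 [  4.9  -8.6 175.5]
180 22 [  6.   -7.6 188.8]
197 26 [  5.1  -8.6 203.7]
210 41 [ -0.4  -5.7 213.2]
cam dir 544.9859632429874 -528.5175537612105
axis at z160 [-1.2 -2.2] slope [ 0.005 -0.047]
top 71 dark centroid px 359.9 225.63 predicted upright mid-grip [357.89 225.42] top [358.88 224.13] box 355 365 222 229
163 2 [ -2.7   4.7 177.5]
180 10 [ -3.3   3.2 189.2]
197 9 [-5.80e+00 -1.00e-01  2.06e+02]
210 50 [ -0.6  -5.4 215.3]
cam dir -136.6251177572878 49.492878443517476
axis at z160 [-0.3 -1.5] slope [ 0.003 -0.093]
```

The lean is about 0.05–0.08 rad, against a limit of 0.12. The fit itself allows at most about 0.09. The grip top is at z = 215, which means the collar is home. Handing in.

```bash
python3 - <<'E'
from h import *
f=load('top'); print('lap phi',holephi(f,351.0,247.2,82,0),arm.state()['time']); print(arm.hand_in())
E
```

```text
lap phi (np.float64(1.0), np.float64(1.8188962784751272)) 27.65
the job is handed in; nothing more can be done
None
```

The wheel is locked: the lock hole is at the top, the pin is seated in it, and I handed the job in at 27.7 s of the 72 s allowed. Handing in gives no verdict, so what follows rests on my own checks.

- **Turning the wheel:** I stroked the wheel round in three arcs on the bare rim. Every force reading was below about 8 N against the 20 N limit.
- **Fitting the pin:** I took the locking pin from the middle hole of the block and lowered it in small steps. It met no resistance until the collar seated, at about 8 N (limit 25 N). I then let go and backed the arm clear.
- **Hole at the top:** Before the pin went in, the hole read within 1° of the top. After it went in, the lap read about 1°. The same camera's own fit of the axle would shift that by about 2°, still inside the 5.7° allowed.
- **Pin home:** The top of the grip is at about 215 mm, which matches the collar lying on the sleeve.
- **Pin lean:** The pin leans slightly to the stand's −y side. The two cameras disagree on how much: 0.047 rad from one and 0.07–0.09 from the other, against the 0.12 limit. The play in the holes should cap it at about 0.09.
- **Other things:** I touched none of the other objects or the flower faces, as far as the readings show. I did not measure the other objects again at the end.

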